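Fit fresh dust filters to the turners' respirator blowers

ROBOT

A 6-joint arm with a two-finger parallel gripper is mounted at the origin on the work surface. World frame = base frame: x ahead of the robot, y to its left, z up, the work surface at z = 0. Lengths are in m, angles in degrees, forces in N, time in s.
With the tool pointing down it reaches from about 0.275 to 1 m from the base axis. Payload 8.4 kg.
Tool frame: the origin (TCP) lies midway between the tips of the shut fingers; the grasp point (between the pads) lies 19 mm behind it; z points along the fingers, y is the line along which they close (so a half turn about z gives the same grasp; the last joint's range is limited). The gripper opens to 85 mm and grips with 20 to 120 N. Pads are 22 mm wide; open, the fingers measure 114 mm over their backs; the gripper's body (76 mm by 85 mm) begins 54 mm behind the grasp point. The pads swing forward as they close: fully open they stand 13 mm farther back than shut.
Start: joints at [-64.423, 20.225, 93.587, -0, 66.188, -0.138], TCP at [0.271, -0.563, 0.231] pointing down, gripper open.
Joint ranges: [-150.9, 150.9], [-52.94, 120.26], [3.33, 152.33], [-74.26, 254.26], [0, 154.13], [-172.89, 172.89]. Speed limits (degrees/s): [127.2, 127.2, 159.86, 180, 180, 180].

INTERFACE

Orientations are given as a 3x3 rotation matrix whose columns are the frame's x, y, z axes.
In Python, from cell import bot gives the robot as it stands.
- The arm moves only by the tool move_arm, never from a script. Its argument "targets" is a list of rows, each an object with "slide": the shift along the tool's x, y, z in units of 80 mm (1.0 is 80 mm), a list of three; "dr": the turn, a rotation vector about the tool's x, y, z in units of 8 degrees (1.0 is 8 degrees), a list of three; "grip": the gripper's target within -1 to 1 (shut at 1, half-way at 0, fully open at -1). In form: [{"slide": [dx, dy, dz], "dr": [rx, ry, rz], "grip": grip}, ...]. A call has 1 to 5 rows; each row shifts and turns the commanded pose from where the row before left it, along the tool's axes as they then stand; what a row does not reach is not made up. A row lasts 1/10 s, in which the tool goes at most 50 mm and 8.59 degrees, less where a joint would pass 70% of its speed; a pose out of reach is approached as far as the arm can. A call with a number of a shift or a turn outside -1 to 1 is refused whole. A call with a gripper value outside its range is refused whole. The fingers move at their own pace and stop on an object; the grip force is fixed at half the most. Time passes only in rows, so rows that do not move let the fingers close. It gives the time, the measured TCP pose, the force, the opening and the grip force at its end, in the units of the state.
- bot.get_obs(): the state, without advancing time (a new reading comes with each control period).
- bot.read_camera(name): name is "side" or "top" or "wrist"; returns the picture (384x512x3 uint8, blue, green, red); there is no depth.
- bot.camera_params(name): a dict with "K" (3x3 intrinsics, pixels), "rvec" (rotation vector, rad) and "tvec" (3), from world to camera coordinates, as OpenCV has them. Camera axes: x right, y down, z forward; pixel columns grow to the right and rows downward; lengths in m; the calibration is good to about 2 mm. The wrist camera is an equidistant fisheye: a pixel r from the principal point sees the ray r / f radians off the axis. A picture is of the moment at which its call begins: read the wrist's pose just before it. camera_params takes no time and is no camera call; for the wrist camera it gives the pose at the moment of the call.
- bot.hand_in(): hands the job in; it is judged then, once.
The state is a dict: "t": time; "qpos": joint angles; "qd": joint speeds; "joint_torque": joint torques, N m; "eef_pos": TCP position; "eef_rot": TCP orientation; "force": force on the tool from outside, world axes, zero at the start; "moment": the same for the moment, N m; "opening": finger opening in m; "grasp_force": force on a finger pad.
Only numpy, scipy, OpenCV 4.12 (cv2) and the standard library are available. Lean on these libraries where they do the work, as an engineer would, in place of code of your own. Each camera call takes 0.05 s, during which the arm holds its last target. There are 200 camera calls.

TASK

Fit all the fresh filter cartridges on the bench to the respirator blowers, one to a blower; lay the dust caps you take off in the tray, and leave no port open to dust at the end, so a port that has no cap must get a filter, and a blower that gets no filter keeps its cap. Drop each cartridge fully home into a holder on the bench first (one may be in its holder already), then fit the two as one unit: lugs into the port's slots, push down against the spring, twist clockwise about a quarter turn to the stop and let it spring up locked. Never put an empty holder into a port, and do not disturb the other things on the bench.

Things in the scene. Friction and masses are not known exactly. Their poses are not given: they have to be found in the camera images.
- blower1: a powered-respirator blower fixed in its charging dock. Grey box 134 mm along x, 104 mm along y, top 64 mm up, on a dock 150 x 118 mm, 12 mm high; hose stub at +x ends 107 mm from the origin. Origin under its filter port's axis at bench level, z up
- blower2: a second blower, like blower1. Port spring: a plate in the port meets a holder's underside 8 mm below the ring's top face with 4 N, then 1 N more per mm, hard stop at 20 mm. Rigid, does not slide when pushed or twisted
- blower3: a third blower, like blower1. Keep finger tips above the steel ring (66 mm above the bench) while pushing: the housing's top surrounds it on all sides
- port1 (a point): bayonet filter port on top of blower1: centre of the steel ring's top face, 66 mm above the bench, z up. Opening 48 mm in diameter; its two lug slots, 17 mm wide, reach 34 mm out along +x and -x of this frame (white marks at their ends)
- port2 (a point): port of blower2, like port1. Way in: holder's lugs over the slots, push its underside 17 to 19 mm below the ring's top (it must pass 16 mm), turn clockwise seen from above by 80 degrees to a stop, holding it down; then let it rise
- port3 (a point): port of blower3, like port1. Locked state: the lugs have risen into notches under the ring, so the holder's underside is 12 mm below the ring's top, its x axis about 80 degrees (72 to 84) clockwise of the port's x axis, and it cannot turn back
- holder1: one of three identical grey filter holders: eight-sided open cup on a round neck with two opposite lugs. Origin at the centre of its underside, z up, lugs along +x and -x (white marks on the rim over them; a half turn is the same). Heights: lugs 0-7 mm (60 mm tip to tip, 12 mm wide), neck 44 mm in diameter 0-21 mm, cup 21-51 mm. 0.13 kg
- holder2: like holder1. The cup is 64 mm across its flats, which face +x, +y and every 45 degrees between (grip these); wall 4 mm, inside 56 mm across flats, inner floor 25 mm above the underside
- holder3: like holder1. Holders stand upright on the bench; whether one already has a cartridge in it must be seen from the start (a cartridge's origin 25 mm above the holder's)
- cartridge1: one of three identical filter cartridges: white cylinder 52 mm in diameter, 44 mm high, about 0.08 kg; origin at the centre of its underside, z up. Stands on the bench, or in a holder from the start
- cartridge2: like cartridge1. Seated in a holder (2 mm play all round) its underside is 25 mm above the holder's underside and it stands 18 mm proud of the holder's rim
- cartridge3: like cartridge1. Two or three of the three cartridges are there today; one that is absent reads None from the start
- cap1: one of three identical black dust caps, two or three of which are there (an absent one reads None); each starts pushed loosely on a port, any way round. From the underside up: spigot 44 mm in diameter 0-6 mm, disc 64 mm in diameter 6-11 mm, upright finger bar along its x, 40 mm long and 12 mm thick, 11-33 mm (pinch it from above)
- cap2: like cap1. Origin at the centre of the spigot's underside, z up; on a port this lies 6 mm below the ring's top (60 mm above the bench). Lifts straight off
- cap3: like cap1
- tray: open steel tray fixed at the left for caps taken off: 250 mm along its x, 110 mm along its y, walls 30 mm high and 4 mm thick; origin at the centre of its underside. Three caps fit in a row along x, 72 mm apart
- wax_jar: bystander among the parts: a brown glass jar of wax 48 mm in diameter, 62 mm high, origin at the centre of its underside
- mallet: bystander: hammer with wooden head lying near left, 260 mm long
- brush: bystander: brush lying near right, 200 mm long
There are look-alikes about, which are no part of the job. What is shaped like the holder2 but blue, pink or yellow is not meant.

How it is judged (in metres and radians):
At the end, for the whole second after the job is handed in: Each cartridge sits in a holder (25 mm up, within 3) locked in a port: 4 mm from its axis at most, underside 9.5 to 14.5 mm below the ring top, turned 69 degrees or more, tilt under 0.08 rad, at rest. Each cap is on a port or in the tray; each port has a filter or a cap (((z of cartridge1 in the frame of holder1 between 0.022 and 0.028 m and distance between cartridge1 and holder1 below 0.029 m) or (z of cartridge1 in the frame of holder2 between 0.022 and 0.028 m and distance between cartridge1 and holder2 below 0.029 m) or (z of cartridge1 in the frame of holder3 between 0.022 and 0.028 m and distance between cartridge1 and holder3 below 0.029 m)) and ((z of cartridge2 in the frame of holder1 between 0.022 and 0.028 m and distance between cartridge2 and holder1 below 0.029 m) or (z of cartridge2 in the frame of holder2 between 0.022 and 0.028 m and distance between cartridge2 and holder2 below 0.029 m) or (z of cartridge2 in the frame of holder3 between 0.022 and 0.028 m and distance between cartridge2 and holder3 below 0.029 m)) and ((z of cartridge3 in the frame of holder1 between 0.022 and 0.028 m and distance between cartridge3 and holder1 below 0.029 m) or (z of cartridge3 in the frame of holder2 between 0.022 and 0.028 m and distance between cartridge3 and holder2 below 0.029 m) or (z of cartridge3 in the frame of holder3 between 0.022 and 0.028 m and distance between cartridge3 and holder3 below 0.029 m)) and (not (distance between any of cartridge1, cartridge2, cartridge3 and holder1 below 0.036 m) or ((horizontal distance between holder1 and port1 below 0.004 m and z of holder1 in the frame of port1 between -0.0145 and -0.0095 m and angle between the x axis of holder1 and the x axis of port1, either way round above 1.2 rad and angle between holder1's own z axis and vertical below 0.08 rad) or (horizontal distance between holder1 and port2 below 0.004 m and z of holder1 in the frame of port2 between -0.0145 and -0.0095 m and angle between the x axis of holder1 and the x axis of port2, either way round above 1.2 rad and angle between holder1's own z axis and vertical below 0.08 rad) or (horizontal distance between holder1 and port3 below 0.004 m and z of holder1 in the frame of port3 between -0.0145 and -0.0095 m and angle between the x axis of holder1 and the x axis of port3, either way round above 1.2 rad and angle between holder1's own z axis and vertical below 0.08 rad))) and (not (distance between any of cartridge1, cartridge2, cartridge3 and holder2 below 0.036 m) or ((horizontal distance between holder2 and port1 below 0.004 m and z of holder2 in the frame of port1 between -0.0145 and -0.0095 m and angle between the x axis of holder2 and the x axis of port1, either way round above 1.2 rad and angle between holder2's own z axis and vertical below 0.08 rad) or (horizontal distance between holder2 and port2 below 0.004 m and z of holder2 in the frame of port2 between -0.0145 and -0.0095 m and angle between the x axis of holder2 and the x axis of port2, either way round above 1.2 rad and angle between holder2's own z axis and vertical below 0.08 rad) or (horizontal distance between holder2 and port3 below 0.004 m and z of holder2 in the frame of port3 between -0.0145 and -0.0095 m and angle between the x axis of holder2 and the x axis of port3, either way round above 1.2 rad and angle between holder2's own z axis and vertical below 0.08 rad))) and (not (distance between any of cartridge1, cartridge2, cartridge3 and holder3 below 0.036 m) or ((horizontal distance between holder3 and port1 below 0.004 m and z of holder3 in the frame of port1 between -0.0145 and -0.0095 m and angle between the x axis of holder3 and the x axis of port1, either way round above 1.2 rad and angle between holder3's own z axis and vertical below 0.08 rad) or (horizontal distance between holder3 and port2 below 0.004 m and z of holder3 in the frame of port2 between -0.0145 and -0.0095 m and angle between the x axis of holder3 and the x axis of port2, either way round above 1.2 rad and angle between holder3's own z axis and vertical below 0.08 rad) or (horizontal distance between holder3 and port3 below 0.004 m and z of holder3 in the frame of port3 between -0.0145 and -0.0095 m and angle between the x axis of holder3 and the x axis of port3, either way round above 1.2 rad and angle between holder3's own z axis and vertical below 0.08 rad))) and ((horizontal distance between holder1 and port1 below 0.004 m and z of holder1 in the frame of port1 between -0.0145 and -0.0095 m and angle between the x axis of holder1 and the x axis of port1, either way round above 1.2 rad and angle between holder1's own z axis and vertical below 0.08 rad) or (horizontal distance between holder2 and port1 below 0.004 m and z of holder2 in the frame of port1 between -0.0145 and -0.0095 m and angle between the x axis of holder2 and the x axis of port1, either way round above 1.2 rad and angle between holder2's own z axis and vertical below 0.08 rad) or (horizontal distance between holder3 and port1 below 0.004 m and z of holder3 in the frame of port1 between -0.0145 and -0.0095 m and angle between the x axis of holder3 and the x axis of port1, either way round above 1.2 rad and angle between holder3's own z axis and vertical below 0.08 rad) or (horizontal distance between cap1 and port1 below 0.006 m and z of cap1 in the frame of port1 below -0.003 m) or (horizontal distance between cap2 and port1 below 0.006 m and z of cap2 in the frame of port1 below -0.003 m) or (horizontal distance between cap3 and port1 below 0.006 m and z of cap3 in the frame of port1 below -0.003 m)) and ((horizontal distance between holder1 and port2 below 0.004 m and z of holder1 in the frame of port2 between -0.0145 and -0.0095 m and angle between the x axis of holder1 and the x axis of port2, either way round above 1.2 rad and angle between holder1's own z axis and vertical below 0.08 rad) or (horizontal distance between holder2 and port2 below 0.004 m and z of holder2 in the frame of port2 between -0.0145 and -0.0095 m and angle between the x axis of holder2 and the x axis of port2, either way round above 1.2 rad and angle between holder2's own z axis and vertical below 0.08 rad) or (horizontal distance between holder3 and port2 below 0.004 m and z of holder3 in the frame of port2 between -0.0145 and -0.0095 m and angle between the x axis of holder3 and the x axis of port2, either way round above 1.2 rad and angle between holder3's own z axis and vertical below 0.08 rad) or (horizontal distance between cap1 and port2 below 0.006 m and z of cap1 in the frame of port2 below -0.003 m) or (horizontal distance between cap2 and port2 below 0.006 m and z of cap2 in the frame of port2 below -0.003 m) or (horizontal distance between cap3 and port2 below 0.006 m and z of cap3 in the frame of port2 below -0.003 m)) and ((horizontal distance between holder1 and port3 below 0.004 m and z of holder1 in the frame of port3 between -0.0145 and -0.0095 m and angle between the x axis of holder1 and the x axis of port3, either way round above 1.2 rad and angle between holder1's own z axis and vertical below 0.08 rad) or (horizontal distance between holder2 and port3 below 0.004 m and z of holder2 in the frame of port3 between -0.0145 and -0.0095 m and angle between the x axis of holder2 and the x axis of port3, either way round above 1.2 rad and angle between holder2's own z axis and vertical below 0.08 rad) or (horizontal distance between holder3 and port3 below 0.004 m and z of holder3 in the frame of port3 between -0.0145 and -0.0095 m and angle between the x axis of holder3 and the x axis of port3, either way round above 1.2 rad and angle between holder3's own z axis and vertical below 0.08 rad) or (horizontal distance between cap1 and port3 below 0.006 m and z of cap1 in the frame of port3 below -0.003 m) or (horizontal distance between cap2 and port3 below 0.006 m and z of cap2 in the frame of port3 below -0.003 m) or (horizontal distance between cap3 and port3 below 0.006 m and z of cap3 in the frame of port3 below -0.003 m)) and ((x of cap1 in the frame of tray between -0.12 and 0.12 m and y of cap1 in the frame of tray between -0.05 and 0.05 m and z of cap1 in the frame of tray below 0.05 m) or (horizontal distance between cap1 and port1 below 0.006 m and z of cap1 in the frame of port1 below -0.003 m) or (horizontal distance between cap1 and port2 below 0.006 m and z of cap1 in the frame of port2 below -0.003 m) or (horizontal distance between cap1 and port3 below 0.006 m and z of cap1 in the frame of port3 below -0.003 m)) and ((x of cap2 in the frame of tray between -0.12 and 0.12 m and y of cap2 in the frame of tray between -0.05 and 0.05 m and z of cap2 in the frame of tray below 0.05 m) or (horizontal distance between cap2 and port1 below 0.006 m and z of cap2 in the frame of port1 below -0.003 m) or (horizontal distance between cap2 and port2 below 0.006 m and z of cap2 in the frame of port2 below -0.003 m) or (horizontal distance between cap2 and port3 below 0.006 m and z of cap2 in the frame of port3 below -0.003 m)) and ((x of cap3 in the frame of tray between -0.12 and 0.12 m and y of cap3 in the frame of tray between -0.05 and 0.05 m and z of cap3 in the frame of tray below 0.05 m) or (horizontal distance between cap3 and port1 below 0.006 m and z of cap3 in the frame of port1 below -0.003 m) or (horizontal distance between cap3 and port2 below 0.006 m and z of cap3 in the frame of port2 below -0.003 m) or (horizontal distance between cap3 and port3 below 0.006 m and z of cap3 in the frame of port3 below -0.003 m)) and linear speed of each of holder1, holder2, holder3 below 0.02 m/s); the robot touches nothing.
It fails at once if holder 1 is put into a port without a cartridge in it (((horizontal distance between holder1 and port1 below 0.008 m and z of holder1 in the frame of port1 below -0.004 m) or (horizontal distance between holder1 and port2 below 0.008 m and z of holder1 in the frame of port2 below -0.004 m) or (horizontal distance between holder1 and port3 below 0.008 m and z of holder1 in the frame of port3 below -0.004 m)) and not (distance between any of cartridge1, cartridge2, cartridge3 and holder1 below 0.036 m)).
It fails at once if holder 2 is put into a port without a cartridge in it (((horizontal distance between holder2 and port1 below 0.008 m and z of holder2 in the frame of port1 below -0.004 m) or (horizontal distance between holder2 and port2 below 0.008 m and z of holder2 in the frame of port2 below -0.004 m) or (horizontal distance between holder2 and port3 below 0.008 m and z of holder2 in the frame of port3 below -0.004 m)) and not (distance between any of cartridge1, cartridge2, cartridge3 and holder2 below 0.036 m)).
It fails at once if holder 3 is put into a port without a cartridge in it (((horizontal distance between holder3 and port1 below 0.008 m and z of holder3 in the frame of port1 below -0.004 m) or (horizontal distance between holder3 and port2 below 0.008 m and z of holder3 in the frame of port2 below -0.004 m) or (horizontal distance between holder3 and port3 below 0.008 m and z of holder3 in the frame of port3 below -0.004 m)) and not (distance between any of cartridge1, cartridge2, cartridge3 and holder3 below 0.036 m)).
It fails at once if a bystander (wax jar, hammer or brush) is knocked more than 3 cm aside (distance of any of wax_jar, mallet, brush from where it was at the start of the episode above 0.03 m).
Of cartridge1, cartridge2, cartridge3 only 2 to 3 are there at a start; the rules pass over those that are not, and their reading is None.
Of cap1, cap2, cap3 only 2 to 3 are there at a start; the rules pass over those that are not, and their reading is None.
At some moment in a run one of cartridge1, cartridge2, holder1, holder2 may be knocked a few centimetres aside while the robot is not near it.
It also fails if it takes over 210 s, if anything falls off the work surface, if the arm or the gripper's body presses on something with over 40 N, if the wrist force passes 120 N, or if a joint passes its speed limit or range.

## Working session

There is one attempt and no reset: what is moved stays moved. The work goes in short steps, Python scripts to look and compute and a tool call to move; the robot and the scene stay as the last step left them, time stands still between calls to the robot, and variables do not carry over. Pictures are saved under pics/ and viewed, at most 14 in all, crops included, and the job is handed in when it is done.

Besides the shell and the picture viewer there is one more tool, called after ">>>" by a JSON object that holds its "api" and its "payload". move_arm: Moves the arm, as the interface text tells. Its arguments: {"type":"object","properties":{"targets":{"type":"array","items":{"type":"object","properties":{"slide":{"type":"array","items":{"type":"number","minimum":-1,"maximum":1}},"dr":{"type":"array","items":{"type":"number","minimum":-1,"maximum":1}},"grip":{"type":"number"}}}}},"required":["targets"]}

```bash
mkdir -p pics; ls
python3 - <<'E'
from cell import bot
import cv2, numpy as np
np.set_printoptions(precision=4,suppress=True)
for n in ['top','side','wrist']:
    im=bot.read_camera(n); cv2.imwrite(f'pics/{n}0.png',im)
    p=bot.camera_params(n); R=cv2.Rodrigues(np.array(p['rvec'],float))[0]
    print(n,p,'C',-R.T@np.array(p['tvec']).ravel())
a=cv2.imread('pics/top0.png'); 
cv2.imwrite('pics/top0b.png',cv2.resize(a,(800,600),interpolation=cv2.INTER_CUBIC))
a=cv2.imread('pics/side0.png'); 
cv2.imwrite('pics/side0b.png',cv2.resize(a,(800,600),interpolation=cv2.INTER_CUBIC))
E
```

```text
pics
top {'K': array([[364.6657,   0.    , 256.3894],
       [  0.    , 364.6657, 189.4487],
       [  0.    ,   0.    ,   1.    ]]), 'rvec': array([ 2.1278, -2.1662,  0.2027]), 'tvec': array([-0.025 ,  0.4755,  0.9167])} C [ 0.3193 -0.0087  0.9824]
side {'K': array([[423.3752,   0.    , 251.8474],
       [  0.    , 423.3752, 193.8431],
       [  0.    ,   0.    ,   1.    ]]), 'rvec': array([ 0.1176, -2.764 ,  1.4173]), 'tvec': array([0.4462, 0.0651, 1.1478])} C [0.3746 0.9279 0.7207]
wrist {'K': array([[297.3186,   0.    , 255.2632],
       [  0.    , 297.3186, 189.8629],
       [  0.    ,   0.    ,   1.    ]]), 'rvec': array([-2.4249,  1.5247,  0.245 ]), 'tvec': array([-0.6244, -0.0396,  0.3809])} C [ 0.3436 -0.5283  0.3734]
```

View pics/top0b.png

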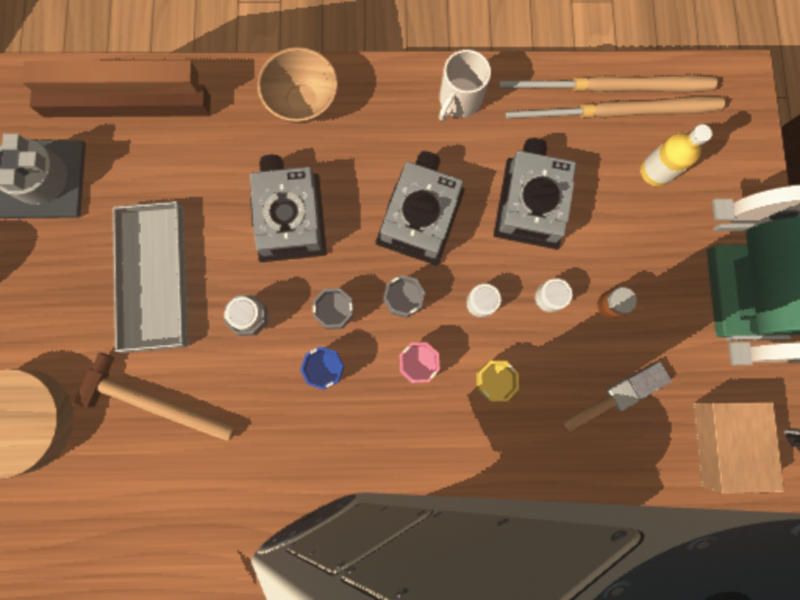

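View pics/side0b.png

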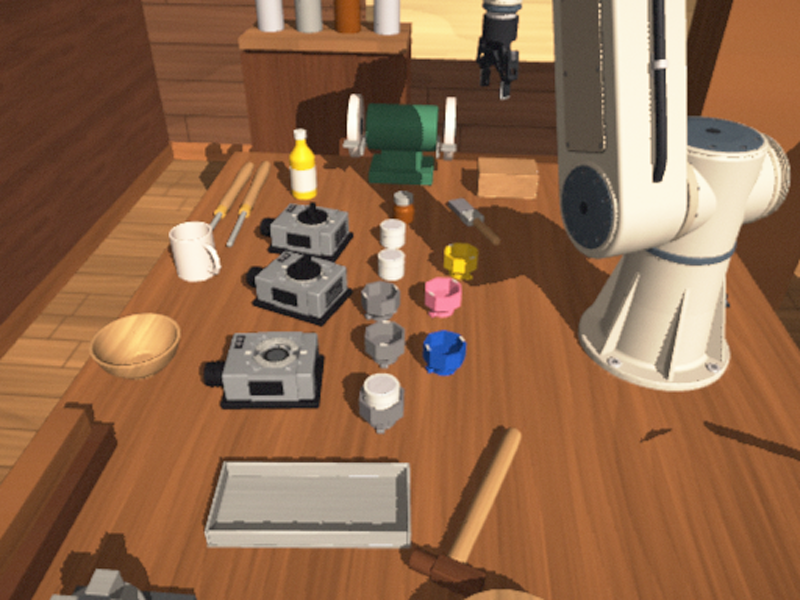

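Top view: tray at (150,278), an open port at (285,212), capped ports at (421,210) and (541,195), a filled holder at (244,314), empty holders at (333,308) and (405,296), and loose cartridges at (484,300) and (554,295). The side view agrees, so all three ports get filters.

```bash
cat > h.py <<'E'
from cell import bot
import cv2, numpy as np
np.set_printoptions(precision=4,suppress=True)
def par(n):
    p=bot.camera_params(n); R=cv2.Rodrigues(np.array(p['rvec'],float))[0]; t=np.array(p['tvec'],float).ravel()
    return np.array(p['K']),R,t
def ray(n,uv,P):
    K,R,t=P; uv=np.atleast_2d(np.array(uv,float)); x=(uv-K[:2,2])/K[0,0]
    if n=='wrist':
        r=np.linalg.norm(x,axis=1,keepdims=True)+1e-12; d=np.c_[x/r*np.sin(r),np.cos(r)]
    else: d=np.c_[x,np.ones(len(x))]
    return -R.T@t, d@R
def cast(n,uv,z,P):
    C,d=ray(n,uv,P); return C+d*((z-C[2])/d[:,2])[:,None]
def proj(n,X,P):
    K,R,t=P; c=np.atleast_2d(X)@R.T+t
    if n=='wrist':
        r=np.linalg.norm(c[:,:2],axis=1,keepdims=True); th=np.arctan2(r,c[:,2:]); x=c[:,:2]/r*th
    else: x=c[:,:2]/c[:,2:]
    return x*K[0,0]+K[:2,2]
def shot(n,name):
    P=par(n); im=bot.read_camera(n); cv2.imwrite(f'pics/{name}.png',im); return im,P
def rect(n,im,P,z,c,size,ppm):
    """orthophoto of plane z around c: image right=-y, up=+x; ppm px/mm"""
    N=int(size*1000*ppm); j,i=np.meshgrid(np.arange(N),np.arange(N))
    X=np.stack([c[0]+(N/2-i)/ppm/1000,c[1]+(N/2-j)/ppm/1000,np.full((N,N),z)],-1)
    m=proj(n,X.reshape(-1,3),P).reshape(N,N,2).astype(np.float32)
    return cv2.remap(im,m[...,0],m[...,1],cv2.INTER_LINEAR)
E
python3 - <<'E'
from h import *
P=par('top'); im=cv2.imread('pics/top0.png')
for nm,uv,z in [('tray',(150,278),0),('port',(285,212),.066),('capA',(421,210),.071),('capB',(541,195),.071),('filled',(244,314),.069),('hA',(333,308),.051),('hB',(405,296),.051),('cA',(484,300),.044),('cB',(554,295),.044),('jar',(623,300),.062),('malletend',(235,435),.02),('blue',(322,368),.05),('tray1',(115,208),.03),('tray2',(182,204),.03),('tray3',(186,346),.03),('tray4',(117,352),.03)]:
    print(nm,cast('top',np.array(uv)*.64,z,P)[0])
o=bot.get_obs(); print(o['t'],o['eef_pos'],o['eef_rot'],o['opening'])
K,R,t=par('wrist'); Rt=np.array(o['eef_rot']); print('cam in tool',Rt.T@(-R.T@t-o['eef_pos']),Rt.T@R.T)
E
```

```text
tray [0.5202 0.4008 0.    ]
port [0.6153 0.1568 0.066 ]
capA [ 0.6144 -0.0694  0.071 ]
capB [ 0.6381 -0.272   0.071 ]
filled [0.4449 0.2195 0.069 ]
hA [0.4549 0.0786 0.051 ]
hB [ 0.473  -0.0404  0.051 ]
cA [ 0.4653 -0.1728  0.044 ]
cB [ 0.4719 -0.2912  0.044 ]
jar [ 0.4588 -0.3999  0.062 ]
malletend [0.2522 0.2414 0.02  ]
blue [0.3571 0.0965 0.05  ]
tray1 [0.6377 0.4542 0.03  ]
tray2 [0.6435 0.3403 0.03  ]
tray3 [0.3984 0.3234 0.03  ]
tray4 [0.3905 0.4358 0.03  ]
0.15 [ 0.271  -0.5628  0.2307] [[ 0.901   0.4339 -0.0005]
 [ 0.4339 -0.901   0.001 ]
 [ 0.     -0.0011 -1.    ]] 0.08514931533551369
cam in tool [ 0.0803  0.0002 -0.1427] [[-0.0008 -0.9504 -0.3111]
 [ 1.     -0.0007 -0.0006]
 [ 0.0004 -0.3111  0.9504]]
```

View pics/wrist0.png

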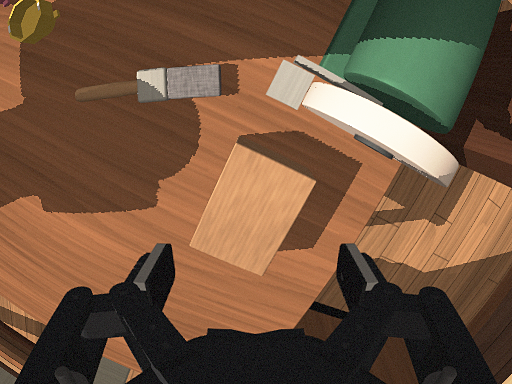

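The wrist view shows bench clutter only: brush at (150,85) and wood block at (255,205). The coarse positions match the listed sizes and reach, so next I'll write a planner that turns targets into tool-axis units and move to a hover over the parts.

```bash
cat >> h.py <<'E'
def yaw_of(R): return np.degrees(np.arctan2(R[1][0],R[0][0]))
def plan(wps,step=.6):
    """wps: list of (x,y,z,yaw deg) tool-down; prints rows (slide units, rz) in tool axes from the measured pose"""
    o=bot.get_obs(); p=np.array(o['eef_pos']); R=np.array(o['eef_rot']); q=np.array(o['qpos'])
    print('t %.2f'%o['t'],'at',p,'yaw %.2f'%yaw_of(R),'q6 %.1f'%q[5],'F',np.array(o['force']),'open %.4f g %.1f'%(o['opening'],o['grasp_force']))
    k=0
    for x,y,z,w in wps:
        dw=(w-yaw_of(R)+180)%360-180; d=np.array([x,y,z])-p
        n=int(max(np.ceil(np.linalg.norm(d)/.08/step-.02),np.ceil(abs(dw)/8-.01),1)); print(' -> ',(x,y,z,w),'rows',n)
        for i in range(n):
            s=np.round(R.T@((np.array([x,y,z])-p)/(n-i))/.08,2 if i<n-1 else 3); rz=np.round(-((w-yaw_of(R)+180)%360-180)/8/(n-i),2)
            p=p+R@s*.08; R=R@cv2.Rodrigues(np.array([0,0,np.radians(8*rz)]))[0]; print('   ',s.tolist(),rz)
E
python3 -c "
from h import *
plan([(.47,0,.29,0)])"
```

```text
t 0.15 at [ 0.271  -0.5628  0.2307] yaw 25.71 q6 -0.1 F [ 0.0545 -0.2738  0.8576] open 0.0851 g 0.0
 ->  (0.47, 0, 0.29, 0) rows 13
    [0.41, -0.4, -0.06] 0.25
    [0.39, -0.42, -0.06] 0.25
    [0.38, -0.43, -0.06] 0.25
    [0.36, -0.45, -0.06] 0.25
    [0.35, -0.46, -0.06] 0.25
    [0.33, -0.47, -0.05] 0.25
    [0.31, -0.48, -0.06] 0.24
    [0.3, -0.49, -0.05] 0.25
    [0.28, -0.5, -0.06] 0.24
    [0.26, -0.51, -0.05] 0.25
    [0.25, -0.52, -0.06] 0.24
    [0.23, -0.53, -0.05] 0.25
    [0.208, -0.528, -0.055] 0.24
```

>>> {"api": "move_arm", "payload": {"targets": [{"slide": [0.41, -0.4, -0.06], "dr": [0, 0, 0.25], "grip": -1}, {"slide": [0.39, -0.42, -0.06], "dr": [0, 0, 0.25], "grip": -1}, {"slide": [0.38, -0.43, -0.06], "dr": [0, 0, 0.25], "grip": -1}, {"slide": [0.36, -0.45, -0.06], "dr": [0, 0, 0.25], "grip": -1}, {"slide": [0.35, -0.46, -0.06], "dr": [0, 0, 0.25], "grip": -1}]}}

```text
t: 0.65
eef_pos: [0.3479, -0.3446, 0.2553]
eef_rot: [[0.963, 0.269, -0.0], [0.269, -0.963, 0.0], [-0.0, -0.0, -1.0]]
force: [0.3, 0.4, 0.2]
opening: 0.0855
grasp_force: 0.0
```

>>> {"api": "move_arm", "payload": {"targets": [{"slide": [0.33, -0.47, -0.05], "dr": [0, 0, 0.25], "grip": -1}, {"slide": [0.31, -0.48, -0.06], "dr": [0, 0, 0.24], "grip": -1}, {"slide": [0.3, -0.49, -0.05], "dr": [0, 0, 0.25], "grip": -1}, {"slide": [0.28, -0.5, -0.06], "dr": [0, 0, 0.24], "grip": -1}, {"slide": [0.26, -0.51, -0.05], "dr": [0, 0, 0.25], "grip": -1}]}}

```text
t: 1.15
eef_pos: [0.4241, -0.1283, 0.2772]
eef_rot: [[0.995, 0.101, 0.0], [0.101, -0.995, -0.0], [0.0, 0.0, -1.0]]
force: [0.5, -0.5, 0.0]
opening: 0.0857
grasp_force: 0.0
```

>>> {"api": "move_arm", "payload": {"targets": [{"slide": [0.25, -0.52, -0.06], "dr": [0, 0, 0.24], "grip": -1}, {"slide": [0.23, -0.53, -0.05], "dr": [0, 0, 0.25], "grip": -1}, {"slide": [0.21, -0.53, -0.05], "dr": [0, 0, 0.24], "grip": -1}, {"slide": [0, 0, 0], "dr": [0, 0, 0], "grip": -1}, {"slide": [0, 0, 0], "dr": [0, 0, 0], "grip": -1}]}}

```text
t: 1.65
eef_pos: [0.4702, 0.0007, 0.2894]
eef_rot: [[1.0, 0.004, -0.001], [0.004, -1.0, -0.0], [-0.001, 0.0, -1.0]]
force: [0.2, -0.8, 0.2]
opening: 0.0854
grasp_force: 0.0
```

Run:
```python
from h import *
o=bot.get_obs(); print(o['t'],o['eef_pos'],yaw_of(o['eef_rot']))
im,P=shot('wrist','w1'); cv2.imwrite('pics/w1b.png',cv2.resize(im,(800,600),interpolation=cv2.INTER_CUBIC))
```

```text
1.65 [0.4702 0.0007 0.2894] 0.20637457822206032
```

View pics/w1b.png

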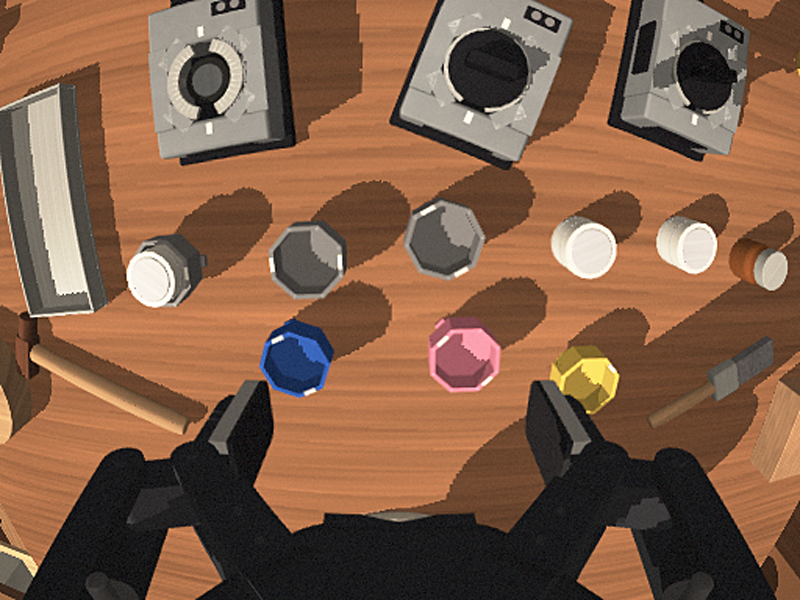

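The wrist view (800×600) shows all the parts. White port marks are at (204,31)/(208,128), (507,20)/(469,117) and (709,33)/(695,118); empty holders at (308,260) and (445,238); cartridges at (585,248) and (688,246); the filled holder's cartridge top is at (152,278). Next I'll measure on orthophotos.

```bash
cat >> h.py <<'E'
def marks(g,lo,amin,amax,S=None):
    hsv=cv2.cvtColor(g,cv2.COLOR_BGR2HSV); m=((hsv[...,2]>lo)&(hsv[...,1]<60)).astype(np.uint8)
    n,_,st,c=cv2.connectedComponentsWithStats(m); return [(c[i],st[i,4]) for i in range(1,n) if amin<=st[i,4]<=amax],m
def tile(n,im,P,z,c,size=.1,ppm=2): return rect(n,im,P,z,c,size,ppm)
def toW(c,uv,size=.1,ppm=2):
    N=size*1000*ppm; uv=np.asarray(uv,float); return np.array([c[0]+(N/2-uv[1])/ppm/1000,c[1]+(N/2-uv[0])/ppm/1000])
def circ(g,rpx,tol=3):
    e=cv2.GaussianBlur(cv2.cvtColor(g,cv2.COLOR_BGR2GRAY),(5,5),0)
    h=cv2.HoughCircles(e,cv2.HOUGH_GRADIENT_ALT,1,20,param1=150,param2=.5,minRadius=rpx-tol,maxRadius=rpx+tol)
    return [] if h is None else h[0]
E
cat > look.py <<'E'
from h import *
import sys
def run(n,im,P,items,out):
    T=[]
    for nm,c,z in items:
        g=tile(n,im,P,z,c); d=g.copy(); print(nm,'z',z)
        if nm[0] in 'ph':
            mk,_=marks(g,175,8,260)
            for uv,a in mk: print('   mark',toW(c,uv),'r %.1fmm'%(1e3*np.hypot(*(toW(c,uv)-c[:2]))),'area',a); cv2.circle(d,tuple(int(v) for v in uv),3,(0,0,255),1)
        for h in circ(g,{'p':48,'c':52,'h':52,'k':64}[nm[0]]): print('   circ',toW(c,h[:2]),'r %.1f'%(h[2]/2)); cv2.circle(d,(int(h[0]),int(h[1])),int(h[2]),(0,255,0),1)
        T.append(d)
    while len(T)%4: T.append(np.zeros_like(T[0]))
    cv2.imwrite(out,np.vstack([np.hstack(T[i:i+4]) for i in range(0,len(T),4)]))
E
python3 - <<'E'
from look import *
im=cv2.imread('pics/w1.png'); P=par('wrist')
s=.64
it=[('p1',(206,79),.066),('p2',(488,68),.066),('p3',(704,75),.066),('k2',(488,68),.071),('hF',(152,278),.069),('hA',(308,260),.051),('hB',(445,238),.051),('cA',(590,250),.044),('cB',(690,247),.044)]
it=[(n,cast('wrist',np.array(uv)*s,z,P)[0],z) for n,uv,z in it]
for i in it: print(i[0],i[1])
it[4]=('cF',)+it[4][1:]; it.insert(5,('hF',it[4][1],.051)); 
run('wrist',im,P,it,'pics/o1.png')
E
```

```text
p1 [0.6163 0.1569 0.066 ]
p2 [ 0.6173 -0.0692  0.066 ]
p3 [ 0.6393 -0.2729  0.066 ]
k2 [ 0.6164 -0.0682  0.071 ]
hF [0.4485 0.2214 0.069 ]
hA [0.4581 0.0775 0.051 ]
hB [ 0.4769 -0.0386  0.051 ]
cA [ 0.4675 -0.1729  0.044 ]
cB [ 0.4745 -0.2855  0.044 ]
p1 z 0.066
   mark [0.6584 0.1405] r 45.3mm area 102
   mark [0.654  0.1861] r 47.7mm area 98
   mark [0.6467 0.1116] r 54.6mm area 90
   mark [0.6526 0.1456] r 38.1mm area 13
   mark [0.6473 0.1354] r 37.7mm area 9
   mark [0.6439 0.1962] r 48.1mm area 13
   mark [0.6354 0.1983] r 45.6mm area 243
   mark [0.6308 0.1136] r 45.7mm area 26
   mark [0.5956 0.1097] r 51.6mm area 113
   mark [0.591  0.1134] r 50.3mm area 8
   mark [0.5859 0.1381] r 35.7mm area 29
   mark [0.5816 0.1733] r 38.3mm area 32
   mark [0.5762 0.1786] r 45.5mm area 123
   mark [0.5696 0.2027] r 65.3mm area 65
   circ [0.6173 0.1589] r 23.9
p2 z 0.066
   mark [ 0.6569 -0.1096] r 56.6mm area 9
   mark [ 0.654  -0.0712] r 36.8mm area 48
   mark [ 0.6454 -0.1014] r 42.8mm area 106
   mark [ 0.6416 -0.1049] r 43.2mm area 120
   mark [ 0.6255 -0.118 ] r 49.5mm area 25
   
[... 1103 characters left out ...]
] r 28.3mm area 19
   mark [0.4674 0.1103] r 34.1mm area 18
   mark [0.4567 0.0507] r 26.8mm area 227
   mark [0.4545 0.1105] r 33.2mm area 200
   mark [0.4449 0.0504] r 30.2mm area 26
   mark [0.4263 0.092 ] r 34.9mm area 13
   mark [0.4267 0.0671] r 33.0mm area 20
hB z 0.051
   mark [ 0.5006 -0.0233] r 28.3mm area 230
   mark [ 0.4992 -0.0575] r 29.2mm area 18
   mark [ 0.4945 -0.0131] r 31.0mm area 21
   mark [ 0.4779 -0.0697] r 31.1mm area 22
   mark [ 0.4709 -0.0063] r 32.9mm area 8
   mark [ 0.4485 -0.0527] r 31.7mm area 208
   mark [ 0.4426 -0.042 ] r 34.4mm area 16
   circ [ 0.4784 -0.0356] r 25.8
cA z 0.044
   circ [ 0.4675 -0.1744] r 25.9
cB z 0.044
   circ [ 0.4745 -0.294 ] r 26.1
```

View pics/o1.png

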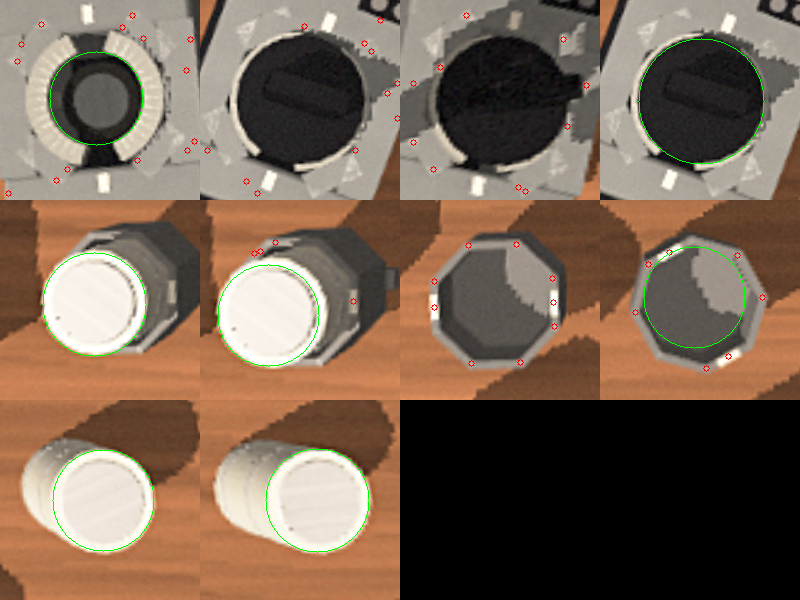

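Orthophoto tiles: port 1 circle centre is at tile (96,98), with marks at (87,14)/(104,182). The cap circle, both holders' mark pairs (60 mm apart, as they should be) and the 26 mm cartridge circles were all found. The filled holder goes to open port 1 first, so I'll hover over it.

```bash
python3 -c "
from h import *
plan([(.4465,.2244,.20,137.7)])"
```

```text
t 1.70 at [ 0.4699 -0.0002  0.2894] yaw 0.12 q6 89.7 F [-0.6728 -0.7926 -0.1411] open 0.0857 g 0.0
 ->  (0.4465, 0.2244, 0.2, 137.7) rows 18
    [-0.02, -0.16, 0.06] -0.96
    [0.01, -0.16, 0.06] -0.96
    [0.03, -0.15, 0.06] -0.95
    [0.05, -0.15, 0.06] -0.96
    [0.07, -0.14, 0.06] -0.95
    [0.08, -0.13, 0.06] -0.96
    [0.1, -0.12, 0.06] -0.95
    [0.12, -0.11, 0.06] -0.96
    [0.13, -0.09, 0.06] -0.95
    [0.14, -0.07, 0.06] -0.96
    [0.15, -0.05, 0.06] -0.95
    [0.15, -0.03, 0.07] -0.96
    [0.16, -0.01, 0.06] -0.95
    [0.16, 0.01, 0.07] -0.96
    [0.15, 0.03, 0.06] -0.95
    [0.15, 0.04, 0.07] -0.96
    [0.14, 0.07, 0.06] -0.95
    [0.129, 0.08, 0.066] -0.96
```

>>> {"api": "move_arm", "payload": {"targets": [{"slide": [-0.02, -0.16, 0.06], "dr": [0, 0, -0.96], "grip": -1}, {"slide": [0.01, -0.16, 0.06], "dr": [0, 0, -0.96], "grip": -1}, {"slide": [0.03, -0.15, 0.06], "dr": [0, 0, -0.95], "grip": -1}, {"slide": [0.05, -0.15, 0.06], "dr": [0, 0, -0.96], "grip": -1}, {"slide": [0.07, -0.14, 0.06], "dr": [0, 0, -0.95], "grip": -1}]}}

```text
t: 2.2
eef_pos: [0.4645, 0.0615, 0.2653]
eef_rot: [[0.783, 0.622, -0.001], [0.622, -0.783, -0.0], [-0.001, -0.0, -1.0]]
force: [-0.1, -0.5, 0.4]
opening: 0.0855
grasp_force: 0.0
```

>>> {"api": "move_arm", "payload": {"targets": [{"slide": [0.08, -0.13, 0.06], "dr": [0, 0, -0.96], "grip": -1}, {"slide": [0.1, -0.12, 0.06], "dr": [0, 0, -0.95], "grip": -1}, {"slide": [0.12, -0.11, 0.06], "dr": [0, 0, -0.96], "grip": -1}, {"slide": [0.13, -0.09, 0.06], "dr": [0, 0, -0.95], "grip": -1}, {"slide": [0.14, -0.07, 0.06], "dr": [0, 0, -0.96], "grip": -1}]}}

```text
t: 2.7
eef_pos: [0.4581, 0.1241, 0.2413]
eef_rot: [[0.23, 0.973, -0.0], [0.973, -0.23, -0.0], [-0.001, -0.0, -1.0]]
force: [-0.4, 0.4, 1.0]
opening: 0.0855
grasp_force: 0.0
```

>>> {"api": "move_arm", "payload": {"targets": [{"slide": [0.15, -0.05, 0.06], "dr": [0, 0, -0.95], "grip": -1}, {"slide": [0.15, -0.03, 0.07], "dr": [0, 0, -0.96], "grip": -1}, {"slide": [0.16, -0.01, 0.06], "dr": [0, 0, -0.95], "grip": -1}, {"slide": [0.16, 0.01, 0.07], "dr": [0, 0, -0.96], "grip": -1}, {"slide": [0.15, 0.03, 0.06], "dr": [0, 0, -0.95], "grip": -1}]}}

```text
t: 3.2
eef_pos: [0.4523, 0.1865, 0.2156]
eef_rot: [[-0.421, 0.907, -0.001], [0.907, 0.421, -0.001], [-0.0, -0.001, -1.0]]
force: [-0.4, -0.2, -0.2]
opening: 0.0859
grasp_force: 0.0
```

>>> {"api": "move_arm", "payload": {"targets": [{"slide": [0.15, 0.04, 0.07], "dr": [0, 0, -0.96], "grip": -1}, {"slide": [0.14, 0.07, 0.06], "dr": [0, 0, -0.95], "grip": -1}, {"slide": [0.13, 0.08, 0.07], "dr": [0, 0, -0.96], "grip": -1}, {"slide": [0, 0, 0], "dr": [0, 0, 0], "grip": -1}, {"slide": [0, 0, 0], "dr": [0, 0, 0], "grip": -1}]}}

```text
t: 3.7
eef_pos: [0.4473, 0.2233, 0.2]
eef_rot: [[-0.736, 0.677, -0.001], [0.677, 0.736, -0.001], [-0.0, -0.001, -1.0]]
force: [1.0, -0.2, 0.4]
opening: 0.0853
grasp_force: 0.0
```

Run:
```python
from look import *
o=bot.get_obs(); print(o['t'],o['eef_pos'],yaw_of(o['eef_rot']))
im,P=shot('wrist','w2'); c=(.4465,.2244)
print(proj('wrist',[[.4465,.2244,.069]],P))
run('wrist',im,P,[('cF',c,.069),('hF',c,.051)],'pics/o2.png')
a=cv2.imread('pics/o2.png')[:,:400]; cv2.imwrite('pics/o2b.png',np.hstack([cv2.resize(a,(800,400))[:, :],]))
```

```text
3.7 [0.4473 0.2233 0.2   ] 137.3683478997841
[[255.2848 178.5325]]
cF z 0.069
   circ [0.4425 0.2279] r 26.0
hF z 0.051
   mark [0.4472 0.2553] r 30.9mm area 213
   mark [0.4184 0.2126] r 30.5mm area 14
   mark [0.4179 0.2366] r 31.2mm area 14
   circ [0.446  0.2249] r 26.0
```

View pics/o2b.png

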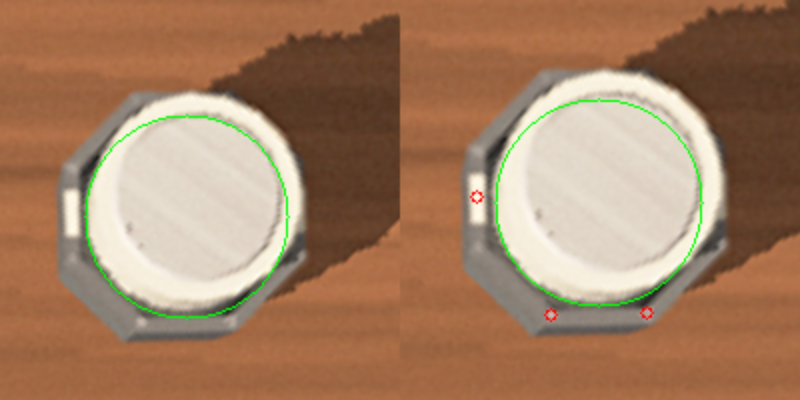

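The holder centre comes out at (0.4476, 0.2250) with its lug axis at 90.7°, using the mark at tile px (72,212) and the earlier opposite mark, which lies 60.6 mm away. The cartridge centre agrees. Going down to grip.

```bash
python3 -c "
from h import *
plan([(.4476,.2250,.11,135.7),(.4476,.2250,.020,135.7)])"
```

```text
t 3.75 at [0.4474 0.2234 0.2002] yaw 137.37 q6 -21.0 F [ 0.3327 -0.0059 -0.2543] open 0.0853 g 0.0
 ->  (0.4476, 0.225, 0.11, 135.7) rows 2
    [0.01, 0.01, 0.56] 0.1
    [0.002, 0.007, 0.567] 0.11
 ->  (0.4476, 0.225, 0.02, 135.7) rows 2
    [0.0, 0.0, 0.56] -0.0
    [0.0, 0.001, 0.565] -0.0
```

>>> {"api": "move_arm", "payload": {"targets": [{"slide": [0.01, 0.01, 0.56], "dr": [0, 0, 0.1], "grip": -1}, {"slide": [0, 0.01, 0.56], "dr": [0, 0, 0.11], "grip": -1}, {"slide": [0, 0, 0.4], "dr": [0, 0, 0], "grip": -1}, {"slide": [0, 0, 0.4], "dr": [0, 0, 0], "grip": -1}, {"slide": [0, 0, 0.33], "dr": [0, 0, 0], "grip": -1}]}}

```text
t: 4.25
eef_pos: [0.4477, 0.2252, 0.0188]
eef_rot: [[-0.716, 0.698, -0.0], [0.698, 0.716, -0.0], [0.0, -0.001, -1.0]]
force: [0.5, 1.0, 1.7]
opening: 0.0853
grasp_force: 0.0
```

>>> {"api": "move_arm", "payload": {"targets": [{"slide": [0, 0, 0], "dr": [0, 0, 0], "grip": -1}, {"slide": [0, 0, 0], "dr": [0, 0, 0], "grip": 1}, {"slide": [0, 0, 0], "dr": [0, 0, 0], "grip": 1}, {"slide": [0, 0, 0], "dr": [0, 0, 0], "grip": 1}, {"slide": [0, 0, 0], "dr": [0, 0, 0], "grip": 1}]}}

```text
t: 4.75
eef_pos: [0.4488, 0.2266, 0.0217]
eef_rot: [[-0.719, 0.695, 0.002], [0.695, 0.719, 0.001], [-0.001, 0.002, -1.0]]
force: [-0.8, -2.5, 9.5]
opening: 0.0632
grasp_force: 66.9
```

```bash
python3 -c "
from h import *
plan([(.4476,.2250,.14,135.7),(.554,.0815,.14,50.8)])"
```

```text
t 4.75 at [0.4488 0.2266 0.0217] yaw 135.94 q6 -19.3 F [-0.8207 -2.5225  9.5085] open 0.0632 g 66.9
 ->  (0.4476, 0.225, 0.14, 135.7) rows 3
    [-0.0, -0.01, -0.49] 0.01
    [-0.0, -0.01, -0.49] 0.01
    [-0.005, -0.002, -0.499] 0.01
 ->  (0.554, 0.0815, 0.14, 50.8) rows 11
    [-0.2, -0.03, 0.0] 0.96
    [-0.2, -0.01, 0.0] 0.97
    [-0.2, 0.02, 0.0] 0.96
    [-0.2, 0.05, 0.0] 0.97
    [-0.19, 0.08, 0.0] 0.96
    [-0.18, 0.1, 0.0] 0.97
    [-0.16, 0.12, 0.0] 0.96
    [-0.14, 0.14, 0.0] 0.97
    [-0.12, 0.16, 0.0] 0.96
    [-0.1, 0.18, 0.0] 0.97
    [-0.079, 0.192, 0.002] 0.96
```

>>> {"api": "move_arm", "payload": {"targets": [{"slide": [0, -0.01, -0.3], "dr": [0, 0, 0], "grip": 1}, {"slide": [0, -0.01, -0.4], "dr": [0, 0, 0], "grip": 1}, {"slide": [0, 0, -0.4], "dr": [0, 0, 0], "grip": 1}, {"slide": [0, 0, -0.4], "dr": [0, 0, 0], "grip": 1}, {"slide": [0, 0, 0], "dr": [0, 0, 0], "grip": 1}]}}

```text
t: 5.25
eef_pos: [0.4492, 0.2265, 0.1447]
eef_rot: [[-0.719, 0.695, 0.007], [0.695, 0.719, 0.004], [-0.003, 0.008, -1.0]]
force: [0.6, 0.4, -2.0]
opening: 0.0626
grasp_force: 67.8
```

>>> {"api": "move_arm", "payload": {"targets": [{"slide": [-0.2, -0.03, 0], "dr": [0, 0, 0.96], "grip": 1}, {"slide": [-0.2, -0.01, 0], "dr": [0, 0, 0.97], "grip": 1}, {"slide": [-0.2, 0.02, 0], "dr": [0, 0, 0.96], "grip": 1}, {"slide": [-0.2, 0.05, 0], "dr": [0, 0, 0.97], "grip": 1}, {"slide": [-0.19, 0.08, 0], "dr": [0, 0, 0.96], "grip": 1}]}}

```text
t: 5.75
eef_pos: [0.4951, 0.1594, 0.1397]
eef_rot: [[-0.123, 0.992, -0.0], [0.992, 0.123, -0.0], [-0.0, -0.0, -1.0]]
force: [0.4, -0.5, -1.9]
opening: 0.0629
grasp_force: 67.8
```

>>> {"api": "move_arm", "payload": {"targets": [{"slide": [-0.18, 0.1, 0], "dr": [0, 0, 0.97], "grip": 1}, {"slide": [-0.16, 0.12, 0], "dr": [0, 0, 0.96], "grip": 1}, {"slide": [-0.14, 0.14, 0], "dr": [0, 0, 0.97], "grip": 1}, {"slide": [-0.12, 0.16, 0], "dr": [0, 0, 0.96], "grip": 1}, {"slide": [-0.1, 0.18, 0], "dr": [0, 0, 0.97], "grip": 1}]}}

```text
t: 6.25
eef_pos: [0.5437, 0.0949, 0.1395]
eef_rot: [[0.524, 0.852, -0.001], [0.852, -0.524, -0.0], [-0.0, -0.0, -1.0]]
force: [0.3, 0.3, -2.4]
opening: 0.063
grasp_force: 67.8
```

>>> {"api": "move_arm", "payload": {"targets": [{"slide": [-0.08, 0.19, 0], "dr": [0, 0, 0.96], "grip": 1}, {"slide": [0, 0, 0], "dr": [0, 0, 0], "grip": 1}, {"slide": [0, 0, 0], "dr": [0, 0, 0], "grip": 1}]}}

```text
t: 6.55
eef_pos: [0.5529, 0.0821, 0.1396]
eef_rot: [[0.627, 0.779, -0.001], [0.779, -0.627, 0.0], [-0.0, -0.001, -1.0]]
force: [0.5, -0.2, -2.1]
opening: 0.0628
grasp_force: 67.8
```

Run:
```python
from look import *
o=bot.get_obs(); print(o['t'],o['eef_pos'],yaw_of(o['eef_rot']),o['opening'],o['grasp_force'],o['force'])
im,P=shot('wrist','w3'); c=(.6173,.1590)
g=tile('wrist',im,P,.066,c); mk,_=marks(g,215,40,400)
for uv,a in mk: print(toW(c,uv),a)
for h in circ(g,48): print('circ',toW(c,h[:2]),h[2]/2)
cv2.imwrite('pics/o3.png',np.hstack([cv2.resize(g,(384,384)),im[:, :416]]))
```

```text
6.55 [0.5529 0.0821 0.1396] 51.19252702080045 0.06282927652273924 67.79829382896423 [ 0.536  -0.1921 -2.0673]
[0.6595 0.1651] 191
[0.6542 0.1881] 57
[0.6454 0.1266] 121
[0.5911 0.1953] 221
[0.5751 0.1569] 189
[0.5758 0.1805] 69
circ [0.6173 0.1605] 23.809536
```

View pics/o3.png

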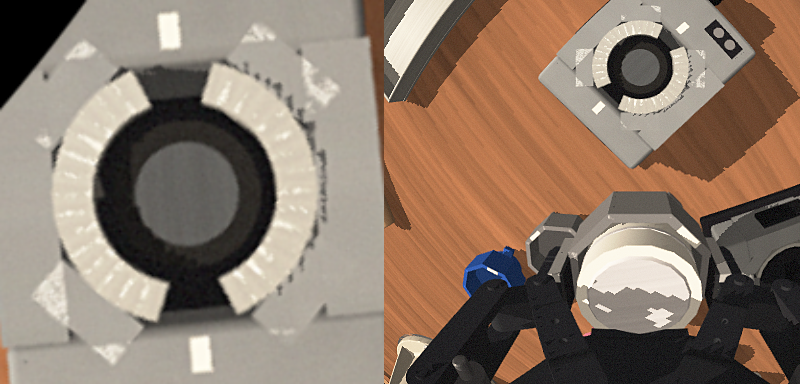

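Port 1 close up: marks at tile (168,31)/(201,354) and the ring hole centre at (187,192). The holder sits between the fingers, with its front rim edge at about row 195. I'll measure where it sits in the hand with this same camera, so camera bias cancels.

Run:
```python
from h import *
im=cv2.imread('pics/w3.png'); P=par('wrist'); o=bot.get_obs(); Rt=np.array(o['eef_rot']); p=np.array(o['eef_pos'])
s=cv2.cvtColor(im,cv2.COLOR_BGR2HSV)[...,1].astype(int)
pts=[]
for c in range(236,276,6):
    col=s[170:230,c]; r=170+np.argmax(col<90); pts.append((c,r)); 
print(pts, s[186:200,254])
for zt in (.029,.031,.033):
    X=cast('wrist',[(c,r-.5) for c,r in pts],p[2]+zt,P); L=(X-p)@Rt; print(zt,L[:,:2].mean(0)*1e3,L[:,0]*1e3)
# octagon left/right corners of front flat: first low-sat per row
for r in (197,199,201,203):
    cols=np.where(s[r,170:330]<90)[0]+170; print(r,cols.min(),cols.max())
```

```text
[(236, np.int64(192)), (242, np.int64(192)), (248, np.int64(192)), (254, np.int64(192)), (260, np.int64(192)), (266, np.int64(192)), (272, np.int64(192))] [144 151 147 147 150  90  13  27  33  38  42  33  33  34]
0.029 [42.3111 -0.1781] [42.3137 42.3131 42.3124 42.3114 42.3103 42.309  42.3075]
0.031 [42.9777 -0.168 ] [42.9803 42.9797 42.979  42.9781 42.977  42.9757 42.9742]
0.033 [43.6444 -0.158 ] [43.6469 43.6464 43.6456 43.6447 43.6436 43.6424 43.6409]
197 224 290
199 221 292
201 219 294
203 217 296
```

```bash
python3 -c "
from h import *
plan([(.6167,.1599,.14,50.6),(.6167,.1599,.090,50.6)])"
```

```text
t 6.60 at [0.5527 0.0824 0.1397] yaw 51.22 q6 47.1 F [-0.7023 -0.8342 -1.4928] open 0.0629 g 67.8
 ->  (0.6167, 0.1599, 0.14, 50.6) rows 3
    [0.42, 0.01, -0.0] 0.03
    [0.42, 0.0, -0.0] 0.02
    [0.416, 0.002, -0.005] 0.03
 ->  (0.6167, 0.1599, 0.09, 50.6) rows 2
    [0.0, 0.0, 0.31] -0.0
    [0.001, 0.0, 0.315] -0.0
```

>>> {"api": "move_arm", "payload": {"targets": [{"slide": [0.42, 0.01, 0], "dr": [0, 0, 0.03], "grip": 1}, {"slide": [0.42, 0, 0], "dr": [0, 0, 0.02], "grip": 1}, {"slide": [0.416, 0.002, 0], "dr": [0, 0, 0.03], "grip": 1}, {"slide": [0, 0, 0.31], "dr": [0, 0, 0], "grip": 1}, {"slide": [0, 0, 0.31], "dr": [0, 0, 0], "grip": 1}]}}

```text
t: 7.1
eef_pos: [0.618, 0.1614, 0.0903]
eef_rot: [[0.634, 0.774, 0.002], [0.774, -0.634, 0.001], [0.002, 0.001, -1.0]]
force: [-0.1, -0.4, -2.3]
opening: 0.0626
grasp_force: 68.0
```

>>> {"api": "move_arm", "payload": {"targets": [{"slide": [0, 0, 0], "dr": [0, 0, 0], "grip": 1}, {"slide": [0, 0, 0], "dr": [0, 0, 0], "grip": 1}]}}

```text
t: 7.3
eef_pos: [0.6169, 0.1599, 0.0904]
eef_rot: [[0.636, 0.772, -0.001], [0.772, -0.636, -0.0], [-0.001, -0.001, -1.0]]
force: [0.3, 0.9, -1.0]
opening: 0.063
grasp_force: 67.8
```

```bash
python3 -c "
from h import *
plan([(.6167,.1599,.080,50.6)])"
```

```text
t 7.30 at [0.6169 0.1599 0.0904] yaw 50.54 q6 53.9 F [ 0.3477  0.8749 -0.9945] open 0.0630 g 67.8
 ->  (0.6167, 0.1599, 0.08, 50.6) rows 1
    [-0.002, -0.002, 0.131] -0.01
```

>>> {"api": "move_arm", "payload": {"targets": [{"slide": [0, 0, 0.065], "dr": [0, 0, 0], "grip": 1}, {"slide": [0, 0, 0.065], "dr": [0, 0, 0], "grip": 1}, {"slide": [0, 0, 0], "dr": [0, 0, 0], "grip": 1}]}}

```text
t: 7.6
eef_pos: [0.6175, 0.1593, 0.0801]
eef_rot: [[0.637, 0.771, -0.0], [0.771, -0.637, -0.0], [-0.0, -0.0, -1.0]]
force: [-0.9, -0.3, -2.2]
opening: 0.063
grasp_force: 68.1
```

>>> {"api": "move_arm", "payload": {"targets": [{"slide": [0, 0, 0.05], "dr": [0, 0, 0], "grip": 1}, {"slide": [0, 0, 0.03], "dr": [0, 0, 0], "grip": 1}, {"slide": [0, 0, 0], "dr": [0, 0, 0], "grip": 1}]}}

```text
t: 7.9
eef_pos: [0.6179, 0.1595, 0.0742]
eef_rot: [[0.637, 0.771, 0.001], [0.771, -0.637, 0.0], [0.0, 0.0, -1.0]]
force: [-2.7, 0.1, 7.1]
opening: 0.0629
grasp_force: 69.0
```

>>> {"api": "move_arm", "payload": {"targets": [{"slide": [0, 0, 0.04], "dr": [0, 0, 0], "grip": 1}, {"slide": [0, 0, 0.03], "dr": [0, 0, 0], "grip": 1}, {"slide": [0, 0, 0], "dr": [0, 0, 0], "grip": 1}]}}

```text
t: 8.2
eef_pos: [0.618, 0.1595, 0.0691]
eef_rot: [[0.637, 0.771, 0.001], [0.771, -0.637, 0.0], [0.001, 0.0, -1.0]]
force: [-3.6, -1.5, 12.2]
opening: 0.0631
grasp_force: 69.6
```

>>> {"api": "move_arm", "payload": {"targets": [{"slide": [0, 0, 0], "dr": [0, 0, 0.8], "grip": 1}, {"slide": [0, 0, 0], "dr": [0, 0, 0.8], "grip": 1}, {"slide": [0, 0, 0], "dr": [0, 0, 0.8], "grip": 1}, {"slide": [0, 0, 0], "dr": [0, 0, 0.8], "grip": 1}, {"slide": [0, 0, 0], "dr": [0, 0, 0.8], "grip": 1}]}}

```text
t: 8.7
eef_pos: [0.6189, 0.1604, 0.0698]
eef_rot: [[0.95, 0.312, 0.003], [0.312, -0.95, 0.002], [0.003, -0.001, -1.0]]
force: [-2.5, 3.6, 12.0]
opening: 0.0628
grasp_force: 69.7
```

>>> {"api": "move_arm", "payload": {"targets": [{"slide": [0, 0, 0], "dr": [0, 0, 0.8], "grip": 1}, {"slide": [0, 0, 0], "dr": [0, 0, 0.8], "grip": 1}, {"slide": [0, 0, 0], "dr": [0, 0, 0.8], "grip": 1}, {"slide": [0, 0, 0], "dr": [0, 0, 0.8], "grip": 1}, {"slide": [0, 0, 0], "dr": [0, 0, 0.8], "grip": 1}]}}

```text
t: 9.2
eef_pos: [0.619, 0.1607, 0.0699]
eef_rot: [[0.971, -0.239, 0.003], [-0.239, -0.971, 0.002], [0.003, -0.003, -1.0]]
force: [-4.1, 5.0, 10.8]
opening: 0.0627
grasp_force: 69.7
```

>>> {"api": "move_arm", "payload": {"targets": [{"slide": [0, 0, 0], "dr": [0, 0, 0.8], "grip": 1}, {"slide": [0, 0, 0], "dr": [0, 0, 0.8], "grip": 1}, {"slide": [0, 0, 0], "dr": [0, 0, 0.3], "grip": 1}, {"slide": [0, 0, 0], "dr": [0, 0, 0], "grip": 1}]}}

```text
t: 9.6
eef_pos: [0.6182, 0.1606, 0.0698]
eef_rot: [[0.876, -0.482, 0.001], [-0.482, -0.876, 0.002], [0.001, -0.002, -1.0]]
force: [-4.6, 3.5, 13.5]
opening: 0.0629
grasp_force: 69.9
```

```bash
python3 -c "
from h import *
o=bot.get_obs(); print(o['t'],o['eef_pos'],yaw_of(o['eef_rot']),o['force'],o['moment'],o['qpos'],o['opening'])"
```

```text
9.6 [0.6182 0.1606 0.0698] -28.844180137010834 [-4.5727  3.5218 13.4857] [0.682 0.903 0.146] [ 14.39    31.7727  98.5561   0.0855  49.5667 133.1788] 0.06293263766651137
```

>>> {"api": "move_arm", "payload": {"targets": [{"slide": [0, 0, 0], "dr": [0, 0, 0.2], "grip": 1}, {"slide": [0, 0, 0], "dr": [0, 0, 0.2], "grip": 1}, {"slide": [0, 0, 0], "dr": [0, 0, 0], "grip": 1}]}}

```text
t: 9.9
eef_pos: [0.6171, 0.1605, 0.0697]
eef_rot: [[0.848, -0.529, -0.001], [-0.529, -0.848, 0.001], [-0.001, -0.0, -1.0]]
force: [-9.3, 3.4, 15.4]
opening: 0.0629
grasp_force: 70.3
```

```bash
python3 -c "
from h import *
o=bot.get_obs(); print(o['t'],o['eef_pos'],yaw_of(o['eef_rot']),o['force'],o['moment'])"
```

```text
9.9 [0.6171 0.1605 0.0697] -31.95809522572484 [-9.3252  3.4262 15.4124] [0.7571 1.6214 0.6715]
```

>>> {"api": "move_arm", "payload": {"targets": [{"slide": [0, 0, -0.04], "dr": [0, 0, -0.1], "grip": 1}, {"slide": [0, 0, -0.04], "dr": [0, 0, 0], "grip": 1}, {"slide": [0, 0, 0], "dr": [0, 0, 0], "grip": 1}]}}

```text
t: 10.2
eef_pos: [0.6172, 0.1602, 0.0755]
eef_rot: [[0.856, -0.518, -0.001], [-0.518, -0.856, 0.001], [-0.001, -0.001, -1.0]]
force: [-5.0, 2.5, 7.7]
opening: 0.0628
grasp_force: 69.2
```

>>> {"api": "move_arm", "payload": {"targets": [{"slide": [0, 0, 0], "dr": [0, 0, 0], "grip": -1}, {"slide": [0, 0, 0], "dr": [0, 0, 0], "grip": -1}, {"slide": [0, 0, 0], "dr": [0, 0, 0], "grip": -1}, {"slide": [0, 0, 0], "dr": [0, 0, 0], "grip": -1}]}}

```text
t: 10.6
eef_pos: [0.6178, 0.1594, 0.0744]
eef_rot: [[0.856, -0.518, 0.0], [-0.518, -0.856, -0.0], [0.0, -0.0, -1.0]]
force: [-0.3, -0.9, 0.1]
opening: 0.0856
grasp_force: 0.0
```

```bash
python3 -c "
from h import *
plan([(.6171,.1600,.20,-10),(.616,-.0705,.2,-17.2)])"
```

```text
t 10.60 at [0.6178 0.1594 0.0744] yaw -31.17 q6 135.5 F [-0.3039 -0.8719  0.0933] open 0.0856 g 0.0
 ->  (0.6171, 0.16, 0.2, -10) rows 3
    [-0.0, -0.0, -0.52] -0.88
    [-0.01, -0.0, -0.53] -0.88
    [-0.0, -0.004, -0.52] -0.89
 ->  (0.616, -0.0705, 0.2, -17.2) rows 5
    [0.1, 0.57, -0.0] 0.18
    [0.11, 0.57, -0.0] 0.18
    [0.12, 0.56, -0.0] 0.18
    [0.14, 0.56, -0.0] 0.18
    [0.157, 0.551, -0.0] 0.18
```

```bash
python3 -c "
from h import *
plan([(.6171,.1600,.20,-31.17),(.616,-.0700,.21,73)])"
```

```text
t 10.60 at [0.6178 0.1594 0.0744] yaw -31.17 q6 135.5 F [-0.3039 -0.8719  0.0933] open 0.0856 g 0.0
 ->  (0.6171, 0.16, 0.2, -31.17) rows 3
    [-0.0, -0.0, -0.52] -0.0
    [-0.01, -0.0, -0.53] -0.0
    [-0.001, -0.002, -0.52] -0.0
 ->  (0.616, -0.07, 0.21, 73) rows 14
    [0.11, 0.18, -0.01] -0.93
    [0.08, 0.19, -0.01] -0.93
    [0.06, 0.2, -0.01] -0.93
    [0.03, 0.2, -0.01] -0.93
    [0.0, 0.2, -0.01] -0.93
    [-0.02, 0.2, -0.01] -0.93
    [-0.05, 0.2, -0.01] -0.93
    [-0.07, 0.19, -0.01] -0.93
    [-0.1, 0.18, -0.01] -0.93
    [-0.12, 0.17, -0.01] -0.93
    [-0.14, 0.15, -0.01] -0.93
    [-0.16, 0.13, -0.01] -0.93
    [-0.18, 0.11, -0.0] -0.93
    [-0.185, 0.078, -0.005] -0.93
```

>>> {"api": "move_arm", "payload": {"targets": [{"slide": [0, 0, -0.4], "dr": [0, 0, 0], "grip": -1}, {"slide": [0, 0, -0.57], "dr": [0, 0, 0], "grip": -1}, {"slide": [-0.01, 0, -0.6], "dr": [0, 0, 0], "grip": -1}]}}

```text
t: 10.9
eef_pos: [0.6164, 0.1596, 0.2005]
eef_rot: [[0.856, -0.518, -0.002], [-0.518, -0.856, -0.001], [-0.001, 0.002, -1.0]]
force: [1.6, 0.1, -0.1]
opening: 0.0856
grasp_force: 0.0
```

>>> {"api": "move_arm", "payload": {"targets": [{"slide": [0.11, 0.18, -0.01], "dr": [0, 0, -0.93], "grip": -1}, {"slide": [0.08, 0.19, -0.01], "dr": [0, 0, -0.93], "grip": -1}, {"slide": [0.06, 0.2, -0.01], "dr": [0, 0, -0.93], "grip": -1}, {"slide": [0.03, 0.2, -0.01], "dr": [0, 0, -0.93], "grip": -1}, {"slide": [0, 0.2, -0.01], "dr": [0, 0, -0.93], "grip": -1}]}}

```text
t: 11.4
eef_pos: [0.6164, 0.0769, 0.2041]
eef_rot: [[0.994, 0.11, 0.0], [0.11, -0.994, -0.0], [0.0, 0.0, -1.0]]
force: [-0.6, -0.3, -0.4]
opening: 0.0856
grasp_force: 0.0
```

>>> {"api": "move_arm", "payload": {"targets": [{"slide": [-0.02, 0.2, -0.01], "dr": [0, 0, -0.93], "grip": -1}, {"slide": [-0.05, 0.2, -0.01], "dr": [0, 0, -0.93], "grip": -1}, {"slide": [-0.07, 0.19, -0.01], "dr": [0, 0, -0.93], "grip": -1}, {"slide": [-0.1, 0.18, -0.01], "dr": [0, 0, -0.93], "grip": -1}, {"slide": [-0.12, 0.17, -0.01], "dr": [0, 0, -0.93], "grip": -1}]}}

```text
t: 11.9
eef_pos: [0.6165, -0.005, 0.208]
eef_rot: [[0.725, 0.689, 0.0], [0.689, -0.725, -0.0], [-0.0, 0.0, -1.0]]
force: [-0.1, -0.4, 0.7]
opening: 0.0853
grasp_force: 0.0
```

>>> {"api": "move_arm", "payload": {"targets": [{"slide": [-0.14, 0.15, -0.01], "dr": [0, 0, -0.93], "grip": -1}, {"slide": [-0.16, 0.13, -0.01], "dr": [0, 0, -0.93], "grip": -1}, {"slide": [-0.18, 0.11, 0], "dr": [0, 0, -0.93], "grip": -1}, {"slide": [-0.19, 0.08, 0], "dr": [0, 0, -0.93], "grip": -1}, {"slide": [0, 0, 0], "dr": [0, 0, 0], "grip": -1}]}}

```text
t: 12.4
eef_pos: [0.6158, -0.0723, 0.2096]
eef_rot: [[0.291, 0.957, -0.0], [0.957, -0.291, -0.001], [-0.001, 0.0, -1.0]]
force: [-1.0, 0.3, 0.3]
opening: 0.0849
grasp_force: 0.0
```

Run:
```python
from look import *
o=bot.get_obs(); print(o['t'],o['eef_pos'],yaw_of(o['eef_rot']))
im,P=shot('wrist','w4')
c=(.616,-.0705); g=tile('wrist',im,P,.093,c); k=tile('wrist',im,P,.071,c); q=tile('wrist',im,P,.066,c)
for uv,a in marks(q,200,60,400)[0]: print('mark',toW(c,uv),a)
for h in circ(k,64): print('disc',toW(c,h[:2]),h[2]/2)
c1=(.6173,.159); p1=tile('wrist',im,P,.084,c1)
cv2.imwrite('pics/o4.png',np.hstack([cv2.resize(g,(384,384)),cv2.resize(im,(416,312),interpolation=cv2.INTER_AREA)[:,:] if 0 else im[:, 60:476]]))
```

```text
12.4 [ 0.6158 -0.0723  0.2096] 73.0664308309217
mark [ 0.6628 -0.0587] 117
mark [ 0.6574 -0.0819] 255
mark [ 0.6516 -0.0399] 280
mark [ 0.6464 -0.1027] 106
mark [ 0.6086 -0.0244] 268
mark [ 0.5886 -0.0312] 87
mark [ 0.5831 -0.0929] 318
mark [ 0.5853 -0.0753] 111
mark [ 0.5778 -0.0519] 253
mark [ 0.573  -0.0742] 66
disc [ 0.6175 -0.0675] 31.738728
```

View pics/o4.png

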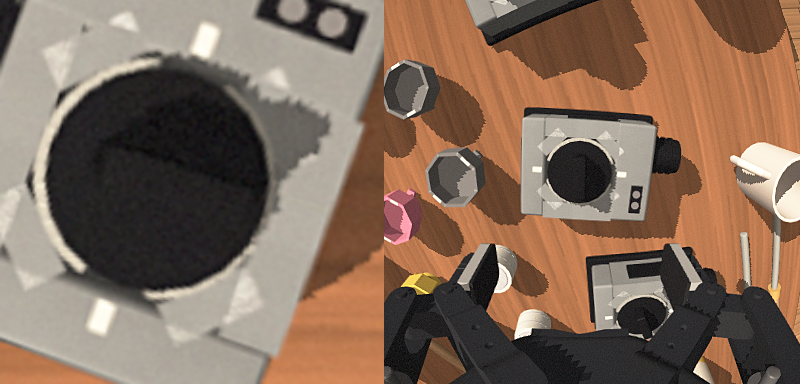

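Cap 2 close up: disc at tile centre (180,186), bar edge running (95,140)→(265,187), so the bar lies along 74°. The port 2 marks give (0.6176, −0.0669) at −20.6°. Picking the cap.

```bash
python3 -c "
from h import *
plan([(.6175,-.0675,.12,74),(.6175,-.0675,.077,74)])"
```

```text
t 12.45 at [ 0.6158 -0.0712  0.2096] yaw 72.79 q6 10.5 F [ 0.359   0.5699 -0.0346] open 0.0854 g 0.0
 ->  (0.6175, -0.0675, 0.12, 74) rows 2
    [0.03, 0.0, 0.56] -0.08
    [0.02, 0.007, 0.559] -0.07
 ->  (0.6175, -0.0675, 0.077, 74) rows 1
    [0.0, -0.0, 0.538] -0.0
```

>>> {"api": "move_arm", "payload": {"targets": [{"slide": [0.03, 0, 0.56], "dr": [0, 0, -0.08], "grip": -0.3}, {"slide": [0.02, 0.007, 0.56], "dr": [0, 0, -0.07], "grip": -0.3}, {"slide": [0, 0, 0.27], "dr": [0, 0, 0], "grip": -0.3}, {"slide": [0, 0, 0.27], "dr": [0, 0, 0], "grip": -0.3}, {"slide": [0, 0, 0], "dr": [0, 0, 0], "grip": 1}]}}

```text
t: 12.95
eef_pos: [0.6154, -0.0658, 0.0739]
eef_rot: [[0.275, 0.962, -0.005], [0.962, -0.275, 0.001], [-0.001, -0.005, -1.0]]
force: [-0.9, -0.6, -0.3]
opening: 0.0421
grasp_force: 0.0
```

>>> {"api": "move_arm", "payload": {"targets": [{"slide": [0, 0, 0], "dr": [0, 0, 0], "grip": 1}, {"slide": [0, 0, 0], "dr": [0, 0, 0], "grip": 1}, {"slide": [0, 0, 0], "dr": [0, 0, 0], "grip": 1}, {"slide": [0, 0, 0], "dr": [0, 0, 0], "grip": 1}, {"slide": [0, 0, 0], "dr": [0, 0, 0], "grip": 1}]}}

```text
t: 13.45
eef_pos: [0.6187, -0.0668, 0.0785]
eef_rot: [[0.273, 0.962, 0.003], [0.962, -0.273, -0.0], [0.001, 0.002, -1.0]]
force: [-1.0, 1.0, 7.0]
opening: 0.0101
grasp_force: 60.8
```

```bash
python3 -c "
from h import *
plan([(.6175,-.0675,.21,74),(.577,.393,.21,94),(.577,.393,.028,94)])"
```

```text
t 13.45 at [ 0.6187 -0.0668  0.0785] yaw 74.17 q6 9.5 F [-1.0406  1.0351  6.9543] open 0.0101 g 60.8
 ->  (0.6175, -0.0675, 0.21, 74) rows 3
    [-0.0, -0.0, -0.55] 0.01
    [-0.01, -0.0, -0.55] 0.01
    [-0.002, -0.007, -0.544] 0.0
 ->  (0.577, 0.393, 0.21, 94) rows 10
    [0.54, -0.21, -0.0] -0.25
    [0.55, -0.19, -0.0] -0.25
    [0.55, -0.17, -0.0] -0.25
    [0.56, -0.15, -0.0] -0.25
    [0.56, -0.13, -0.0] -0.25
    [0.57, -0.11, -0.0] -0.25
    [0.57, -0.09, -0.0] -0.25
    [0.57, -0.07, -0.0] -0.25
    [0.58, -0.05, -0.0] -0.25
    [0.572, -0.028, -0.002] -0.25
 ->  (0.577, 0.393, 0.028, 94) rows 4
    [0.0, -0.0, 0.57] 0.0
    [0.0, -0.0, 0.57] 0.0
    [0.0, -0.0, 0.57] 0.0
    [0.001, -0.006, 0.565] 0.0
```

>>> {"api": "move_arm", "payload": {"targets": [{"slide": [0, 0, -0.3], "dr": [0, 0, 0], "grip": 1}, {"slide": [0, 0, -0.44], "dr": [0, 0, 0], "grip": 1}, {"slide": [0, 0, -0.45], "dr": [0, 0, 0], "grip": 1}, {"slide": [0, 0, -0.45], "dr": [0, 0, 0], "grip": 1}]}}

```text
t: 13.85
eef_pos: [0.6174, -0.0668, 0.2099]
eef_rot: [[0.273, 0.962, 0.0], [0.962, -0.273, -0.0], [0.0, 0.0, -1.0]]
force: [0.9, -0.1, -0.9]
opening: 0.0109
grasp_force: 59.9
```

>>> {"api": "move_arm", "payload": {"targets": [{"slide": [0.54, -0.21, 0], "dr": [0, 0, -0.25], "grip": 1}, {"slide": [0.55, -0.19, 0], "dr": [0, 0, -0.25], "grip": 1}, {"slide": [0.55, -0.17, 0], "dr": [0, 0, -0.25], "grip": 1}, {"slide": [0.56, -0.15, 0], "dr": [0, 0, -0.25], "grip": 1}, {"slide": [0.56, -0.13, 0], "dr": [0, 0, -0.25], "grip": 1}]}}

```text
t: 14.35
eef_pos: [0.5959, 0.1652, 0.2088]
eef_rot: [[0.1, 0.995, 0.001], [0.995, -0.1, 0.0], [0.0, 0.001, -1.0]]
force: [0.2, -1.0, -0.6]
opening: 0.0104
grasp_force: 59.9
```

>>> {"api": "move_arm", "payload": {"targets": [{"slide": [0.57, -0.11, 0], "dr": [0, 0, -0.25], "grip": 1}, {"slide": [0.57, -0.09, 0], "dr": [0, 0, -0.25], "grip": 1}, {"slide": [0.57, -0.07, 0], "dr": [0, 0, -0.25], "grip": 1}, {"slide": [0.58, -0.05, 0], "dr": [0, 0, -0.25], "grip": 1}, {"slide": [0.57, -0.03, 0], "dr": [0, 0, -0.25], "grip": 1}]}}

```text
t: 14.85
eef_pos: [0.575, 0.3953, 0.2087]
eef_rot: [[-0.074, 0.997, 0.001], [0.997, 0.074, 0.0], [0.0, 0.001, -1.0]]
force: [1.3, 0.7, -0.7]
opening: 0.0104
grasp_force: 59.9
```

Run:
```python
from h import *
im,P=shot('wrist','w5'); K,R,t=P
plan([(.577,.393,.03,94)])
# tray outline on top camera (low saturation grey) -> rim plane
a=cv2.imread('pics/top0.png'); Pt=par('top'); hsv=cv2.cvtColor(a,cv2.COLOR_BGR2HSV)
m=(hsv[...,1]<60).astype(np.uint8); m[:, :68]=0; m[:,125:]=0; m[:120]=0; m[235:]=0
cs,_=cv2.findContours(m,cv2.RETR_EXTERNAL,cv2.CHAIN_APPROX_NONE); c=max(cs,key=cv2.contourArea); r=cv2.minAreaRect(c)
b=cv2.boxPoints(r); print(b); X=cast('top',b,.03,Pt); print(X,X.mean(0)); print([np.linalg.norm(X[i]-X[i-1]) for i in range(4)])
```

```text
t 14.90 at [0.574  0.4021 0.2087] yaw 94.51 q6 30.2 F [-1.3129  2.8747 -0.5407] open 0.0100 g 59.9
 ->  (0.577, 0.393, 0.03, 94) rows 4
    [-0.03, 0.01, 0.56] 0.02
    [-0.03, 0.01, 0.56] 0.01
    [-0.03, 0.0, 0.56] 0.02
    [-0.036, 0.006, 0.553] 0.01
[[ 70.8757 130.2708]
 [116.192  128.7603]
 [119.3563 223.6881]
 [ 74.04   225.1987]]
[[0.6457 0.4619 0.03  ]
 [0.6485 0.3413 0.03  ]
 [0.3925 0.3224 0.03  ]
 [0.3907 0.4379 0.03  ]] [0.5194 0.3909 0.03  ]
[np.float64(0.2561280582615457), np.float64(0.12058638582569531), np.float64(0.25671831256086786), np.float64(0.11560229284735198)]
```

>>> {"api": "move_arm", "payload": {"targets": [{"slide": [-0.02, 0, 0.56], "dr": [0, 0, 0], "grip": 1}, {"slide": [-0.02, 0, 0.56], "dr": [0, 0, 0], "grip": 1}, {"slide": [0, 0, 0.56], "dr": [0, 0, 0], "grip": 1}, {"slide": [0, 0, 0.53], "dr": [0, 0, 0], "grip": 1}, {"slide": [0, 0, 0.05], "dr": [0, 0, 0], "grip": 1}]}}

```text
t: 15.4
eef_pos: [0.5736, 0.3885, 0.0231]
eef_rot: [[-0.073, 0.997, -0.005], [0.997, 0.073, -0.003], [-0.003, -0.005, -1.0]]
force: [-0.5, 0.5, -0.3]
opening: 0.0101
grasp_force: 61.1
```

>>> {"api": "move_arm", "payload": {"targets": [{"slide": [0, 0, 0.03], "dr": [0, 0, 0], "grip": 1}, {"slide": [0, 0, 0], "dr": [0, 0, 0], "grip": 0.2}, {"slide": [0, 0, 0], "dr": [0, 0, 0], "grip": 0.2}, {"slide": [0, 0, 0], "dr": [0, 0, 0], "grip": 0.2}]}}

```text
t: 15.8
eef_pos: [0.5766, 0.3908, 0.0269]
eef_rot: [[-0.073, 0.997, 0.002], [0.997, 0.073, 0.002], [0.001, 0.002, -1.0]]
force: [0.0, -0.1, -0.7]
opening: 0.0347
grasp_force: 0.0
```

>>> {"api": "move_arm", "payload": {"targets": [{"slide": [0, 0, -0.5], "dr": [0, 0, 0], "grip": 0}, {"slide": [0, 0, -0.6], "dr": [0, 0, 0], "grip": -0.3}, {"slide": [0, 0, -0.6], "dr": [0, 0, 0], "grip": -0.3}, {"slide": [0, 0, -0.6], "dr": [0, 0, 0], "grip": -0.3}]}}

```text
t: 16.2
eef_pos: [0.5756, 0.3901, 0.212]
eef_rot: [[-0.073, 0.997, 0.001], [0.997, 0.073, 0.001], [0.001, 0.001, -1.0]]
force: [-0.0, 0.4, -0.5]
opening: 0.0557
grasp_force: 0.0
```

Run:
```python
from h import *
plan([(.50,.10,.21,94),(.6385,-.2700,.21,80)])
```

```text
t 16.20 at [0.5756 0.3901 0.212 ] yaw 94.19 q6 29.8 F [-0.019   0.4176 -0.4702] open 0.0557 g 0.0
 ->  (0.5, 0.1, 0.21, 94) rows 7
    [-0.51, -0.17, 0.0] 0.0
    [-0.51, -0.17, 0.0] 0.0
    [-0.51, -0.17, 0.0] 0.0
    [-0.5, -0.17, 0.01] 0.01
    [-0.51, -0.18, 0.0] 0.0
    [-0.5, -0.17, 0.01] 0.01
    [-0.509, -0.175, 0.001] 0.0
 ->  (0.6385, -0.27, 0.21, 80) rows 9
    [-0.53, 0.16, -0.0] 0.19
    [-0.52, 0.17, -0.0] 0.2
    [-0.52, 0.18, -0.0] 0.19
    [-0.51, 0.2, -0.0] 0.2
    [-0.51, 0.21, -0.0] 0.19
    [-0.5, 0.23, -0.0] 0.2
    [-0.49, 0.24, -0.0] 0.19
    [-0.49, 0.25, -0.0] 0.2
    [-0.475, 0.261, -0.001] 0.19
```

>>> {"api": "move_arm", "payload": {"targets": [{"slide": [-0.59, 0.013, 0], "dr": [0, 0, 0], "grip": -1}, {"slide": [-0.59, 0.013, 0], "dr": [0, 0, 0], "grip": -1}, {"slide": [-0.59, 0.013, 0], "dr": [0, 0, 0], "grip": -1}, {"slide": [-0.59, 0.013, 0], "dr": [0, 0, 0], "grip": -1}, {"slide": [-0.59, 0.013, 0], "dr": [0, 0, 0], "grip": -1}]}}

```text
t: 16.7
eef_pos: [0.5982, 0.1535, 0.2102]
eef_rot: [[-0.073, 0.997, 0.002], [0.997, 0.073, 0.0], [0.0, 0.002, -1.0]]
force: [1.7, -0.2, 0.2]
opening: 0.0856
grasp_force: 0.0
```

>>> {"api": "move_arm", "payload": {"targets": [{"slide": [-0.59, 0.013, 0], "dr": [0, 0, 0], "grip": -1}, {"slide": [-0.59, 0.013, 0], "dr": [0, 0, 0], "grip": -1}, {"slide": [-0.59, 0.013, 0], "dr": [0, 0, 0], "grip": -1}, {"slide": [-0.59, 0.013, 0], "dr": [0, 0, 0], "grip": -1}, {"slide": [-0.59, 0.013, 0], "dr": [0, 0, 0], "grip": -1}]}}

```text
t: 17.2
eef_pos: [0.6207, -0.0818, 0.2102]
eef_rot: [[-0.073, 0.997, 0.002], [0.997, 0.073, -0.0], [-0.0, 0.002, -1.0]]
force: [1.1, -0.5, -0.3]
opening: 0.0853
grasp_force: 0.0
```

>>> {"api": "move_arm", "payload": {"targets": [{"slide": [-0.59, 0.013, 0], "dr": [0, 0, 0], "grip": -1}, {"slide": [-0.59, 0.013, 0], "dr": [0, 0, 0], "grip": -1}, {"slide": [-0.59, 0.013, 0], "dr": [0, 0, 0.6], "grip": -1}, {"slide": [-0.57, 0.1, 0], "dr": [0, 0, 0.6], "grip": -1}, {"slide": [0, 0, 0], "dr": [0, 0, 0.6], "grip": -1}]}}

```text
t: 17.7
eef_pos: [0.6419, -0.2723, 0.21]
eef_rot: [[0.185, 0.983, 0.002], [0.983, -0.185, -0.003], [-0.002, 0.003, -1.0]]
force: [0.6, 0.8, -0.1]
opening: 0.0855
grasp_force: 0.0
```

>>> {"api": "move_arm", "payload": {"targets": [{"slide": [0, 0, 0], "dr": [0, 0, 0], "grip": -1}, {"slide": [0, 0, 0], "dr": [0, 0, 0], "grip": -1}]}}

```text
t: 17.9
eef_pos: [0.6414, -0.2661, 0.2095]
eef_rot: [[0.175, 0.985, 0.0], [0.985, -0.175, 0.0], [0.0, 0.0, -1.0]]
force: [-0.4, 0.5, -0.4]
opening: 0.0855
grasp_force: 0.0
```

Run:
```python
from look import *
o=bot.get_obs(); print(o['t'],o['eef_pos'],yaw_of(o['eef_rot']))
im,P=shot('wrist','w6')
c=(.6385,-.270); g=tile('wrist',im,P,.093,c); k=tile('wrist',im,P,.071,c); q=tile('wrist',im,P,.066,c)
for uv,a in marks(q,200,180,330)[0]: print('mark',toW(c,uv),a)
for h in circ(k,64): print('disc',toW(c,h[:2]),h[2]/2)
c2=(.6176,-.067); q=tile('wrist',im,P,.066,c2)
for h in circ(q,48): print('p2',toW(c2,h[:2]),h[2]/2)
cv2.imwrite('pics/o5.png',np.hstack([cv2.resize(g,(384,384)),im[:, 60:476]]))
```

```text
17.9 [ 0.6414 -0.2661  0.2095] 79.93244532217368
mark [ 0.6807 -0.2791] 245
mark [ 0.598 -0.261] 240
disc [ 0.639  -0.2685] 32.19531
```

View pics/o5.png

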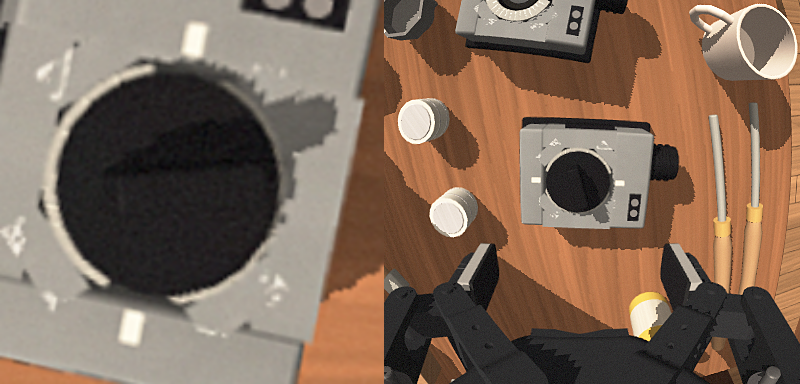

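Cap 3: disc at tile (186,190), bar edge (105,175)→(278,165), so the bar is at about 90°. Port 3 is at (0.6394, −0.2701), −12.4°. Picking it.

```bash
python3 -c "
from h import *
plan([(.639,-.2687,.12,90),(.639,-.2687,.077,90)])"
```

```text
t 17.95 at [ 0.6415 -0.2657  0.2094] yaw 79.96 q6 -12.6 F [-0.2935  0.602  -0.1949] open 0.0851 g 0.0
 ->  (0.639, -0.2687, 0.12, 90) rows 2
    [-0.02, -0.01, 0.56] -0.63
    [-0.022, -0.017, 0.558] -0.62
 ->  (0.639, -0.2687, 0.077, 90) rows 1
    [0.0, 0.0, 0.538] -0.0
```

>>> {"api": "move_arm", "payload": {"targets": [{"slide": [-0.02, -0.01, 0.56], "dr": [0, 0, -0.63], "grip": -0.3}, {"slide": [-0.022, -0.017, 0.56], "dr": [0, 0, -0.62], "grip": -0.3}, {"slide": [0, 0, 0.27], "dr": [0, 0, 0], "grip": -0.3}, {"slide": [0, 0, 0.27], "dr": [0, 0, 0], "grip": -0.3}, {"slide": [0, 0, 0], "dr": [0, 0, 0], "grip": 1}]}}

```text
t: 18.45
eef_pos: [0.6371, -0.2674, 0.0733]
eef_rot: [[0.001, 1.0, -0.005], [1.0, -0.001, 0.002], [0.002, -0.005, -1.0]]
force: [-0.8, -0.2, -0.2]
opening: 0.0425
grasp_force: 0.0
```

>>> {"api": "move_arm", "payload": {"targets": [{"slide": [0, 0, 0], "dr": [0, 0, 0], "grip": 1}, {"slide": [0, 0, 0], "dr": [0, 0, 0], "grip": 1}, {"slide": [0, 0, 0], "dr": [0, 0, 0], "grip": 1}, {"slide": [0, 0, 0], "dr": [0, 0, 0], "grip": 1}, {"slide": [0, 0, 0], "dr": [0, 0, 0], "grip": 1}]}}

```text
t: 18.95
eef_pos: [0.6402, -0.2697, 0.0781]
eef_rot: [[0.003, 1.0, 0.003], [1.0, -0.003, -0.001], [-0.001, 0.003, -1.0]]
force: [0.7, 2.6, 8.1]
opening: 0.0106
grasp_force: 61.1
```

>>> {"api": "move_arm", "payload": {"targets": [{"slide": [0, 0, -0.3], "dr": [0, 0, 0], "grip": 1}, {"slide": [0, 0, -0.44], "dr": [0, 0, 0], "grip": 1}, {"slide": [0, 0, -0.45], "dr": [0, 0, 0], "grip": 1}, {"slide": [0, 0, -0.45], "dr": [0, 0, 0], "grip": 1}, {"slide": [0, 0, 0], "dr": [0, 0, 0], "grip": 1}]}}

```text
t: 19.45
eef_pos: [0.6419, -0.2708, 0.2141]
eef_rot: [[0.004, 1.0, 0.009], [1.0, -0.003, -0.004], [-0.004, 0.009, -1.0]]
force: [0.5, -0.2, -0.6]
opening: 0.0103
grasp_force: 60.1
```

```bash
python3 -c "
from h import *
plan([(.460,.386,.21,94)])"
```

```text
t 19.45 at [ 0.6419 -0.2708  0.2141] yaw 89.80 q6 -22.8 F [ 0.5303 -0.1609 -0.5749] open 0.0103 g 60.1
 ->  (0.46, 0.386, 0.21, 94) rows 15
    [0.55, -0.15, -0.0] -0.04
    [0.55, -0.15, -0.0] -0.03
    [0.55, -0.15, -0.0] -0.04
    [0.55, -0.15, -0.0] -0.03
    [0.55, -0.14, -0.0] -0.04
    [0.55, -0.14, -0.0] -0.03
    [0.55, -0.14, -0.0] -0.04
    [0.55, -0.13, -0.0] -0.03
    [0.55, -0.13, -0.0] -0.04
    [0.55, -0.13, -0.0] -0.03
    [0.55, -0.13, -0.0] -0.04
    [0.56, -0.12, -0.0] -0.03
    [0.55, -0.12, -0.0] -0.04
    [0.56, -0.12, -0.0] -0.03
    [0.555, -0.118, -0.001] -0.04
```

>>> {"api": "move_arm", "payload": {"targets": [{"slide": [0.55, -0.15, 0], "dr": [0, 0, -0.04], "grip": 1}, {"slide": [0.55, -0.15, 0], "dr": [0, 0, -0.03], "grip": 1}, {"slide": [0.55, -0.15, 0], "dr": [0, 0, -0.04], "grip": 1}, {"slide": [0.55, -0.15, 0], "dr": [0, 0, -0.03], "grip": 1}, {"slide": [0.55, -0.14, 0], "dr": [0, 0, -0.04], "grip": 1}]}}

```text
t: 19.95
eef_pos: [0.5773, -0.0484, 0.2072]
eef_rot: [[-0.021, 1.0, 0.0], [1.0, 0.021, 0.0], [0.0, 0.0, -1.0]]
force: [0.1, 1.0, -0.8]
opening: 0.0102
grasp_force: 60.1
```

>>> {"api": "move_arm", "payload": {"targets": [{"slide": [0.55, -0.14, 0], "dr": [0, 0, -0.03], "grip": 1}, {"slide": [0.55, -0.14, 0], "dr": [0, 0, -0.04], "grip": 1}, {"slide": [0.55, -0.13, 0], "dr": [0, 0, -0.03], "grip": 1}, {"slide": [0.55, -0.13, 0], "dr": [0, 0, -0.04], "grip": 1}, {"slide": [0.55, -0.13, 0], "dr": [0, 0, -0.03], "grip": 1}]}}

```text
t: 20.45
eef_pos: [0.5171, 0.1698, 0.2073]
eef_rot: [[-0.045, 0.999, 0.0], [0.999, 0.045, 0.0], [0.0, 0.0, -1.0]]
force: [0.3, 0.6, -0.4]
opening: 0.0101
grasp_force: 60.1
```

>>> {"api": "move_arm", "payload": {"targets": [{"slide": [0.55, -0.13, 0], "dr": [0, 0, -0.04], "grip": 1}, {"slide": [0.56, -0.12, 0], "dr": [0, 0, -0.03], "grip": 1}, {"slide": [0.55, -0.12, 0], "dr": [0, 0, -0.04], "grip": 1}, {"slide": [0.56, -0.12, 0], "dr": [0, 0, -0.03], "grip": 1}, {"slide": [0.55, -0.12, 0], "dr": [0, 0, -0.04], "grip": 1}]}}

```text
t: 20.95
eef_pos: [0.456, 0.3885, 0.2072]
eef_rot: [[-0.071, 0.997, 0.0], [0.997, 0.071, 0.0], [0.0, 0.0, -1.0]]
force: [1.0, 1.2, 0.7]
opening: 0.0105
grasp_force: 60.1
```

>>> {"api": "move_arm", "payload": {"targets": [{"slide": [0, 0, 0], "dr": [0, 0, 0], "grip": 1}, {"slide": [0, 0, 0], "dr": [0, 0, 0], "grip": 1}]}}

```text
t: 21.15
eef_pos: [0.4563, 0.3874, 0.2069]
eef_rot: [[-0.073, 0.997, -0.0], [0.997, 0.073, -0.001], [-0.001, -0.0, -1.0]]
force: [-0.0, -0.3, -0.4]
opening: 0.0103
grasp_force: 60.1
```

```bash
python3 -c "
from h import *
plan([(.460,.386,.028,94)])"
```

```text
t 21.15 at [0.4563 0.3874 0.2069] yaw 94.17 q6 36.0 F [-0.0069 -0.3029 -0.4314] open 0.0103 g 60.1
 ->  (0.46, 0.386, 0.028, 94) rows 4
    [-0.0, 0.01, 0.56] 0.01
    [-0.01, 0.01, 0.56] 0.0
    [-0.0, 0.01, 0.56] 0.01
    [-0.01, 0.016, 0.556] 0.0
```

>>> {"api": "move_arm", "payload": {"targets": [{"slide": [0, 0.01, 0.56], "dr": [0, 0, 0], "grip": 1}, {"slide": [0, 0.01, 0.56], "dr": [0, 0, 0], "grip": 1}, {"slide": [0, 0.01, 0.56], "dr": [0, 0, 0], "grip": 1}, {"slide": [0, 0.01, 0.52], "dr": [0, 0, 0], "grip": 1}, {"slide": [0, 0, 0.04], "dr": [0, 0, 0], "grip": 1}]}}

```text
t: 21.65
eef_pos: [0.4576, 0.383, 0.0234]
eef_rot: [[-0.069, 0.998, -0.007], [0.998, 0.069, -0.006], [-0.006, -0.007, -1.0]]
force: [-0.1, -0.3, 0.8]
opening: 0.0104
grasp_force: 60.1
```

>>> {"api": "move_arm", "payload": {"targets": [{"slide": [0, 0, 0.03], "dr": [0, 0, 0], "grip": 1}, {"slide": [0, 0, 0], "dr": [0, 0, 0], "grip": 0.2}, {"slide": [0, 0, 0], "dr": [0, 0, 0], "grip": 0.2}, {"slide": [0, 0, 0], "dr": [0, 0, 0], "grip": 0.2}]}}

```text
t: 22.05
eef_pos: [0.4612, 0.3879, 0.0277]
eef_rot: [[-0.07, 0.998, 0.002], [0.998, 0.07, 0.002], [0.002, 0.003, -1.0]]
force: [-0.6, -0.0, 1.0]
opening: 0.0342
grasp_force: 0.0
```

>>> {"api": "move_arm", "payload": {"targets": [{"slide": [0, 0, -0.5], "dr": [0, 0, 0], "grip": 0}, {"slide": [0, 0, -0.6], "dr": [0, 0, 0], "grip": -0.3}, {"slide": [0, 0, -0.6], "dr": [0, 0, 0], "grip": -1}, {"slide": [0, 0, -0.6], "dr": [0, 0, 0], "grip": -1}]}}

```text
t: 22.45
eef_pos: [0.46, 0.3871, 0.2128]
eef_rot: [[-0.071, 0.998, 0.001], [0.998, 0.071, 0.001], [0.001, 0.001, -1.0]]
force: [0.7, 0.1, 0.4]
opening: 0.0815
grasp_force: 0.0
```

```bash
python3 -c "
from h import *
plan([(.45,-.06,.25,45)])"
```

```text
t 22.45 at [0.46   0.3871 0.2128] yaw 94.05 q6 35.9 F [0.6778 0.1059 0.4062] open 0.0815 g 0.0
 ->  (0.45, -0.06, 0.25, 45) rows 10
    [-0.56, -0.05, -0.05] 0.61
    [-0.56, -0.0, -0.05] 0.61
    [-0.56, 0.04, -0.05] 0.61
    [-0.55, 0.09, -0.05] 0.61
    [-0.54, 0.14, -0.05] 0.62
    [-0.53, 0.18, -0.04] 0.61
    [-0.51, 0.23, -0.05] 0.62
    [-0.49, 0.27, -0.04] 0.61
    [-0.46, 0.31, -0.05] 0.62
    [-0.437, 0.346, -0.041] 0.61
```

```bash
python3 -c "
from h import *
plan([(.467,-.173,.20,75)])"
```

```text
t 22.45 at [0.46   0.3871 0.2128] yaw 94.05 q6 35.9 F [0.6778 0.1059 0.4062] open 0.0815 g 0.0
 ->  (0.467, -0.173, 0.2, 75) rows 12
    [-0.58, -0.03, 0.01] 0.2
    [-0.58, -0.02, 0.01] 0.2
    [-0.58, -0.0, 0.01] 0.2
    [-0.58, 0.01, 0.01] 0.2
    [-0.58, 0.03, 0.01] 0.2
    [-0.58, 0.05, 0.01] 0.2
    [-0.58, 0.06, 0.02] 0.2
    [-0.58, 0.08, 0.01] 0.2
    [-0.58, 0.1, 0.02] 0.2
    [-0.58, 0.11, 0.01] 0.19
    [-0.57, 0.13, 0.02] 0.2
    [-0.567, 0.145, 0.013] 0.19
```

>>> {"api": "move_arm", "payload": {"targets": [{"slide": [-0.58, -0.03, 0.01], "dr": [0, 0, 0.2], "grip": -1}, {"slide": [-0.58, -0.02, 0.01], "dr": [0, 0, 0.2], "grip": -1}, {"slide": [-0.58, 0, 0.01], "dr": [0, 0, 0.2], "grip": -1}, {"slide": [-0.58, 0.01, 0.01], "dr": [0, 0, 0.2], "grip": -1}, {"slide": [-0.58, 0.03, 0.01], "dr": [0, 0, 0.2], "grip": -1}]}}

```text
t: 22.95
eef_pos: [0.4626, 0.1535, 0.2069]
eef_rot: [[0.07, 0.998, 0.002], [0.998, -0.07, 0.001], [0.001, 0.002, -1.0]]
force: [0.9, -1.0, 0.4]
opening: 0.0852
grasp_force: 0.0
```

>>> {"api": "move_arm", "payload": {"targets": [{"slide": [-0.58, 0.05, 0.01], "dr": [0, 0, 0.2], "grip": -1}, {"slide": [-0.58, 0.06, 0.02], "dr": [0, 0, 0.2], "grip": -1}, {"slide": [-0.58, 0.08, 0.01], "dr": [0, 0, 0.2], "grip": -1}, {"slide": [-0.58, 0.1, 0.02], "dr": [0, 0, 0.2], "grip": -1}, {"slide": [-0.58, 0.11, 0.01], "dr": [0, 0, 0.19], "grip": -1}]}}

```text
t: 23.45
eef_pos: [0.4655, -0.0812, 0.2013]
eef_rot: [[0.207, 0.978, 0.002], [0.978, -0.207, -0.0], [0.0, 0.002, -1.0]]
force: [-0.2, -0.5, 1.0]
opening: 0.0855
grasp_force: 0.0
```

>>> {"api": "move_arm", "payload": {"targets": [{"slide": [-0.57, 0.13, 0.02], "dr": [0, 0, 0.2], "grip": -1}, {"slide": [-0.57, 0.14, 0.01], "dr": [0, 0, 0.19], "grip": -1}, {"slide": [0, 0, 0], "dr": [0, 0, 0], "grip": -1}, {"slide": [0, 0, 0], "dr": [0, 0, 0], "grip": -1}, {"slide": [0, 0, 0], "dr": [0, 0, 0], "grip": -1}]}}

```text
t: 23.95
eef_pos: [0.4665, -0.1723, 0.1981]
eef_rot: [[0.258, 0.966, 0.0], [0.966, -0.258, 0.0], [0.0, 0.0, -1.0]]
force: [-0.2, 0.1, -0.4]
opening: 0.0855
grasp_force: 0.0
```

Run:
```python
from look import *
o=bot.get_obs(); print(o['t'],o['eef_pos'],yaw_of(o['eef_rot']))
im,P=shot('wrist','w7')
a=tile('wrist',im,P,.044,(.4675,-.174)); b=tile('wrist',im,P,.051,(.4746,-.038))
for uv,ar in marks(b,175,120,330)[0]: print('mark',toW((.4746,-.038),uv),ar)
for h in circ(a,52): print('cA',toW((.4675,-.174),h[:2]),h[2]/2)
cv2.imwrite('pics/o6.png',np.vstack([np.hstack([a,b]),np.zeros((184,400,3),np.uint8)])[:384]) 
cv2.imwrite('pics/o6.png',np.hstack([cv2.imread('pics/o6.png'),im[:,100:500]]))
```

```text
23.95 [ 0.4665 -0.1723  0.1981] 75.01986083438058
mark [ 0.5013 -0.022 ] 209
mark [ 0.4488 -0.0513] 204
cA [ 0.4685 -0.173 ] 25.95213
```

View pics/o6.png

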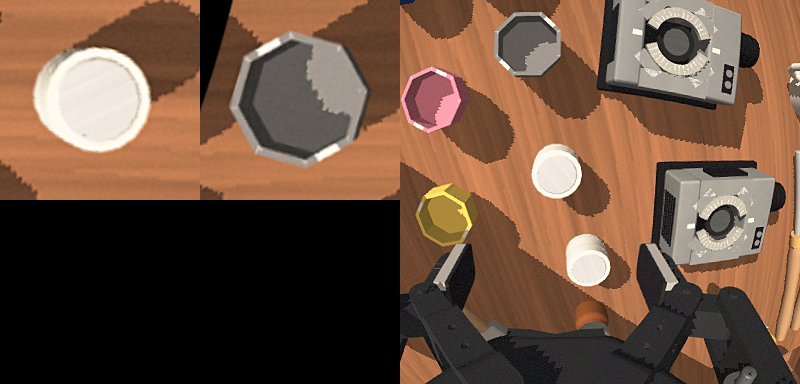

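Cartridge A is at (0.4685, −0.1730). Holder B's marks put it at (0.4750, −0.0367) with its axis at 29.2°. Both match the earlier fix, so neither was knocked. Gripping the cartridge.

```bash
python3 -c "
from h import *
plan([(.4685,-.173,.11,75),(.4685,-.173,.021,75)])"
```

```text
t 24.00 at [ 0.4666 -0.172   0.1981] yaw 75.07 q6 -5.5 F [-1.1067  0.0073  0.2714] open 0.0851 g 0.0
 ->  (0.4685, -0.173, 0.11, 75) rows 2
    [-0.0, 0.01, 0.55] 0.0
    [-0.006, 0.016, 0.551] 0.01
 ->  (0.4685, -0.173, 0.021, 75) rows 2
    [-0.0, -0.0, 0.56] -0.0
    [-0.0, -0.0, 0.552] -0.0
```

>>> {"api": "move_arm", "payload": {"targets": [{"slide": [0, 0.01, 0.55], "dr": [0, 0, 0], "grip": -1}, {"slide": [-0.006, 0.016, 0.55], "dr": [0, 0, 0], "grip": -1}, {"slide": [0, 0, 0.4], "dr": [0, 0, 0], "grip": -1}, {"slide": [0, 0, 0.4], "dr": [0, 0, 0], "grip": -1}, {"slide": [0, 0, 0.31], "dr": [0, 0, 0], "grip": -1}]}}

```text
t: 24.5
eef_pos: [0.4681, -0.1724, 0.0194]
eef_rot: [[0.256, 0.967, -0.001], [0.967, -0.256, 0.0], [0.0, -0.001, -1.0]]
force: [-0.1, -0.3, 0.4]
opening: 0.0854
grasp_force: 0.0
```

>>> {"api": "move_arm", "payload": {"targets": [{"slide": [0, 0, 0], "dr": [0, 0, 0], "grip": -1}, {"slide": [0, 0, 0], "dr": [0, 0, 0], "grip": 1}, {"slide": [0, 0, 0], "dr": [0, 0, 0], "grip": 1}, {"slide": [0, 0, 0], "dr": [0, 0, 0], "grip": 1}, {"slide": [0, 0, 0], "dr": [0, 0, 0], "grip": 1}]}}

```text
t: 25.0
eef_pos: [0.4696, -0.1742, 0.0229]
eef_rot: [[0.259, 0.966, 0.003], [0.966, -0.259, -0.001], [0.0, 0.003, -1.0]]
force: [-2.0, 3.3, 9.5]
opening: 0.0497
grasp_force: 60.9
```

>>> {"api": "move_arm", "payload": {"targets": [{"slide": [0, 0, 0], "dr": [0, 0, 0], "grip": 1}, {"slide": [0, 0, -0.3], "dr": [0, 0, 0], "grip": 1}, {"slide": [0, 0, -0.4], "dr": [0, 0, 0], "grip": 1}, {"slide": [0, 0, -0.4], "dr": [0, 0, 0], "grip": 1}, {"slide": [0, 0, 0], "dr": [0, 0, 0], "grip": 1}]}}

```text
t: 25.5
eef_pos: [0.4715, -0.1752, 0.1139]
eef_rot: [[0.259, 0.966, 0.008], [0.966, -0.259, -0.003], [-0.001, 0.009, -1.0]]
force: [0.9, -0.1, -0.7]
opening: 0.0494
grasp_force: 63.0
```

```bash
python3 -c "
from h import *
plan([(.4750,-.0367,.11,75)])"
```

```text
t 25.50 at [ 0.4715 -0.1752  0.1139] yaw 75.00 q6 -5.6 F [ 0.8692 -0.1141 -0.7151] open 0.0494 g 63.0
 ->  (0.475, -0.0367, 0.11, 75) rows 3
    [0.56, -0.14, 0.01] -0.0
    [0.56, -0.13, 0.02] -0.0
    [0.564, -0.136, 0.014] -0.0
```

>>> {"api": "move_arm", "payload": {"targets": [{"slide": [0.56, -0.13, 0], "dr": [0, 0, 0], "grip": 1}, {"slide": [0.56, -0.13, 0], "dr": [0, 0, 0], "grip": 1}, {"slide": [0.56, -0.13, 0], "dr": [0, 0, 0], "grip": 1}, {"slide": [0, 0, 0], "dr": [0, 0, 0], "grip": 1}, {"slide": [0, 0, 0], "dr": [0, 0, 0], "grip": 1}]}}

```text
t: 26.0
eef_pos: [0.4733, -0.0353, 0.1093]
eef_rot: [[0.256, 0.967, 0.001], [0.967, -0.256, -0.0], [0.0, 0.001, -1.0]]
force: [-0.5, -0.1, -0.4]
opening: 0.05
grasp_force: 63.0
```

```bash
python3 -c "
from h import *
plan([(.4750,-.0367,.075,75)])"
```

```text
t 26.00 at [ 0.4733 -0.0353  0.1093] yaw 75.16 q6 10.4 F [-0.4712 -0.0964 -0.3649] open 0.0500 g 63.0
 ->  (0.475, -0.0367, 0.075, 75) rows 1
    [-0.011, 0.025, 0.428] 0.02
```

>>> {"api": "move_arm", "payload": {"targets": [{"slide": [-0.011, 0.025, 0.2], "dr": [0, 0, 0.02], "grip": 1}, {"slide": [0, 0, 0.16], "dr": [0, 0, 0], "grip": 1}, {"slide": [0, 0, 0], "dr": [0, 0, 0], "grip": 1}, {"slide": [0, 0, 0.1], "dr": [0, 0, 0], "grip": 1}, {"slide": [0, 0, 0.1], "dr": [0, 0, 0], "grip": 1}]}}

```text
t: 26.5
eef_pos: [0.4751, -0.038, 0.0639]
eef_rot: [[0.262, 0.965, 0.001], [0.965, -0.262, -0.0], [0.0, 0.001, -1.0]]
force: [-0.3, 0.2, 0.5]
opening: 0.0499
grasp_force: 63.0
```

```bash
python3 -c "
from h import *
plan([(.4750,-.0367,.050,75)])"
```

```text
t 26.50 at [ 0.4751 -0.038   0.0639] yaw 74.79 q6 10.5 F [-0.3388  0.2145  0.4658] open 0.0499 g 63.0
 ->  (0.475, -0.0367, 0.05, 75) rows 1
    [0.016, -0.005, 0.173] -0.03
```

No contact force, and the cartridge is 10 mm into the cup. Lowering further, then releasing.

>>> {"api": "move_arm", "payload": {"targets": [{"slide": [0, 0, 0.08], "dr": [0, 0, 0], "grip": 1}, {"slide": [0, 0, 0.08], "dr": [0, 0, 0], "grip": 1}, {"slide": [0, 0, 0], "dr": [0, 0, 0], "grip": 1}]}}

```text
t: 26.8
eef_pos: [0.4742, -0.0375, 0.0504]
eef_rot: [[0.262, 0.965, -0.001], [0.965, -0.262, 0.0], [-0.0, -0.001, -1.0]]
force: [-0.4, 0.3, -0.2]
opening: 0.0496
grasp_force: 63.0
```

>>> {"api": "move_arm", "payload": {"targets": [{"slide": [0, 0, 0], "dr": [0, 0, 0], "grip": -1}, {"slide": [0, 0, 0], "dr": [0, 0, 0], "grip": -1}, {"slide": [0, 0, 0], "dr": [0, 0, 0], "grip": -1}, {"slide": [0, 0, 0], "dr": [0, 0, 0], "grip": -1}]}}

```text
t: 27.2
eef_pos: [0.475, -0.0376, 0.0516]
eef_rot: [[0.262, 0.965, 0.001], [0.965, -0.262, -0.0], [0.0, 0.001, -1.0]]
force: [0.5, 0.9, -0.3]
opening: 0.0854
grasp_force: 0.0
```

>>> {"api": "move_arm", "payload": {"targets": [{"slide": [0, 0, -0.4], "dr": [0, 0, 0], "grip": -1}, {"slide": [0, 0, -0.5], "dr": [0, 0, 0], "grip": -1}, {"slide": [0, 0, -0.5], "dr": [0, 0, 0], "grip": -1}, {"slide": [0, 0, -0.5], "dr": [0, 0, 0], "grip": -1}, {"slide": [0, 0, 0], "dr": [0, 0, 0], "grip": -1}]}}

```text
t: 27.7
eef_pos: [0.478, -0.0378, 0.2085]
eef_rot: [[0.262, 0.965, 0.009], [0.965, -0.262, -0.001], [0.002, 0.009, -1.0]]
force: [-0.3, 0.3, -0.0]
opening: 0.0856
grasp_force: 0.0
```

Run:
```python
from look import *
o=bot.get_obs(); print(o['t'],o['eef_pos'],yaw_of(o['eef_rot']))
im,P=shot('wrist','w8'); c=(.4746,-.038)
b=tile('wrist',im,P,.051,c); a=tile('wrist',im,P,.069,c)
for uv,ar in marks(b,175,100,330)[0]: print('mark',toW(c,uv),ar)
for h in circ(a,52): print('c',toW(c,h[:2]),h[2]/2)
cv2.imwrite('pics/o7.png',np.hstack([cv2.resize(a,(384,384)),cv2.resize(b,(384,384))]))
```

```text
27.7 [ 0.478  -0.0378  0.2085] 74.83802774386795
mark [ 0.5011 -0.0224] 220
c [ 0.4756 -0.0365] 25.934015
```

View pics/o7.png

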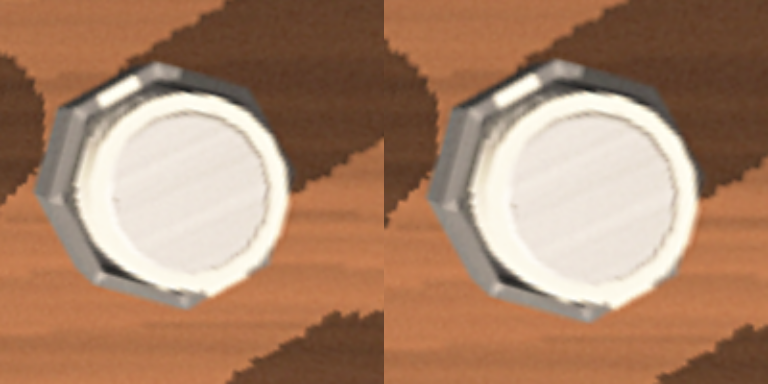

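The cartridge is seated upright: top circle radius 25.9 mm at the 69 mm plane, centre tile (188,188), rim mark (122,93). Gripping the unit.

```bash
python3 -c "
from h import *
plan([(.4754,-.0366,.02,74.2)])"
```

```text
t 27.75 at [ 0.4766 -0.0377  0.206 ] yaw 74.83 q6 10.5 F [-1.0177  0.2609 -0.1365] open 0.0853 g 0.0
 ->  (0.4754, -0.0366, 0.02, 74.2) rows 4
    [0.0, -0.01, 0.58] 0.02
    [0.0, -0.01, 0.58] 0.02
    [0.0, -0.01, 0.58] 0.02
    [0.007, -0.002, 0.585] 0.02
```

>>> {"api": "move_arm", "payload": {"targets": [{"slide": [0.012, 0, 0.56], "dr": [0, 0, 0.08], "grip": -1}, {"slide": [0, 0, 0.56], "dr": [0, 0, 0], "grip": -1}, {"slide": [0, 0, 0.45], "dr": [0, 0, 0], "grip": -1}, {"slide": [0, 0, 0.4], "dr": [0, 0, 0], "grip": -1}, {"slide": [0, 0, 0.3], "dr": [0, 0, 0], "grip": -1}]}}

```text
t: 28.25
eef_pos: [0.4728, -0.0364, 0.0186]
eef_rot: [[0.272, 0.962, -0.004], [0.962, -0.272, 0.0], [-0.001, -0.004, -1.0]]
force: [0.0, -0.4, -0.6]
opening: 0.0852
grasp_force: 0.0
```

>>> {"api": "move_arm", "payload": {"targets": [{"slide": [0, 0, 0], "dr": [0, 0, 0], "grip": -1}, {"slide": [0, 0, 0], "dr": [0, 0, 0], "grip": -1}]}}

```text
t: 28.45
eef_pos: [0.4741, -0.0366, 0.0211]
eef_rot: [[0.272, 0.962, -0.002], [0.962, -0.272, 0.0], [-0.0, -0.002, -1.0]]
force: [0.4, -0.9, 0.9]
opening: 0.0852
grasp_force: 0.0
```

>>> {"api": "move_arm", "payload": {"targets": [{"slide": [0, 0, 0.01], "dr": [0, 0, 0], "grip": 1}, {"slide": [0, 0, 0], "dr": [0, 0, 0], "grip": 1}, {"slide": [0, 0, 0], "dr": [0, 0, 0], "grip": 1}, {"slide": [0, 0, 0], "dr": [0, 0, 0], "grip": 1}, {"slide": [0, 0, 0], "dr": [0, 0, 0], "grip": 1}]}}

```text
t: 28.95
eef_pos: [0.4758, -0.0367, 0.0222]
eef_rot: [[0.272, 0.962, 0.002], [0.962, -0.272, -0.0], [0.0, 0.002, -1.0]]
force: [-1.5, 0.4, 7.1]
opening: 0.0633
grasp_force: 66.5
```

>>> {"api": "move_arm", "payload": {"targets": [{"slide": [0, 0, -0.3], "dr": [0, 0, 0], "grip": 1}, {"slide": [0, 0, -0.4], "dr": [0, 0, 0], "grip": 1}, {"slide": [0, 0, -0.4], "dr": [0, 0, 0], "grip": 1}, {"slide": [0, 0, -0.4], "dr": [0, 0, 0], "grip": 1}, {"slide": [0, 0, 0], "dr": [0, 0, 0], "grip": 1}]}}

```text
t: 29.45
eef_pos: [0.4779, -0.0369, 0.1454]
eef_rot: [[0.272, 0.962, 0.008], [0.962, -0.272, -0.001], [0.002, 0.008, -1.0]]
force: [-0.2, 0.3, -2.4]
opening: 0.0629
grasp_force: 67.8
```

```bash
python3 -c "
from h import *
plan([(.5265,-.108,.14,24.4)])"
```

```text
t 29.45 at [ 0.4779 -0.0369  0.1454] yaw 74.19 q6 11.2 F [-0.2498  0.326  -2.3747] open 0.0629 g 67.8
 ->  (0.5265, -0.108, 0.14, 24.4) rows 7
    [-0.1, 0.12, 0.01] 0.89
    [-0.08, 0.13, 0.01] 0.89
    [-0.07, 0.14, 0.01] 0.89
    [-0.05, 0.14, 0.01] 0.89
    [-0.03, 0.15, 0.01] 0.89
    [-0.01, 0.15, 0.01] 0.89
    [0.009, 0.159, 0.013] 0.88
```

>>> {"api": "move_arm", "payload": {"targets": [{"slide": [-0.1, 0.12, 0], "dr": [0, 0, 0.89], "grip": 1}, {"slide": [-0.08, 0.13, 0], "dr": [0, 0, 0.89], "grip": 1}, {"slide": [-0.07, 0.14, 0], "dr": [0, 0, 0.89], "grip": 1}, {"slide": [-0.05, 0.14, 0], "dr": [0, 0, 0.89], "grip": 1}, {"slide": [-0.03, 0.15, 0], "dr": [0, 0, 0.89], "grip": 1}]}}

```text
t: 29.95
eef_pos: [0.5093, -0.0878, 0.1405]
eef_rot: [[0.785, 0.62, -0.0], [0.62, -0.785, 0.0], [-0.0, -0.0, -1.0]]
force: [0.3, -0.5, -1.7]
opening: 0.063
grasp_force: 67.8
```

>>> {"api": "move_arm", "payload": {"targets": [{"slide": [-0.01, 0.15, 0], "dr": [0, 0, 0.89], "grip": 1}, {"slide": [0.01, 0.16, 0], "dr": [0, 0, 0.88], "grip": 1}, {"slide": [0, 0, 0], "dr": [0, 0, 0], "grip": 1}, {"slide": [0, 0, 0], "dr": [0, 0, 0], "grip": 1}, {"slide": [0, 0, 0], "dr": [0, 0, 0], "grip": 1}]}}

```text
t: 30.45
eef_pos: [0.523, -0.1073, 0.1406]
eef_rot: [[0.909, 0.416, -0.001], [0.416, -0.909, 0.0], [-0.001, -0.001, -1.0]]
force: [0.4, -0.0, -1.4]
opening: 0.0629
grasp_force: 67.8
```

```bash
cat > pm.py <<'E'
from h import *
import sys
def port(c,yaw0,name):
    """port centre and yaw from its white marks, wrist camera; holder offset in hand from its front wall's lower edge"""
    o=bot.get_obs(); p=np.array(o['eef_pos']); Rt=np.array(o['eef_rot']); print(p,yaw_of(Rt))
    im,P=shot('wrist',name); g=tile('wrist',im,P,.066,c)
    M=[(toW(c,uv),a) for uv,a in marks(g,200,100,400)[0]]
    for i in range(len(M)):
        for j in range(i):
            d=M[i][0]-M[j][0]; d=d if d[0]>0 else -d; w=np.degrees(np.arctan2(d[1],d[0])); m=(M[i][0]+M[j][0])/2
            if abs(np.hypot(*d)-.0848)<.003 and abs(w-yaw0)<10 and np.hypot(*(m-c[:2]))<.008: print('port',m,'yaw %.2f'%w,'sep',np.hypot(*d),M[i][1],M[j][1])
    for h in circ(g,48): print('circ',toW(c,h[:2]),h[2]/2)
    s=cv2.cvtColor(im,cv2.COLOR_BGR2HSV)[...,1].astype(int); pts=[(q,160+np.argmax(s[160:230,q]<90)-.5) for q in range(236,276,6)]
    X=cast('wrist',pts,p[2]-.0005,P); L=(X-p)@Rt; print('front edge rows',[r for _,r in pts],'x-32mm',(L[:,0]*1e3-32).round(1))
E
python3 -c "
from pm import *
port(np.array([.6176,-.0669]),-20.6,'w9')"
```

```text
[ 0.523  -0.1073  0.1406] 24.598030225410884
port [ 0.6175 -0.0675] yaw -20.53 sep 0.08443439988576808 212 210
circ [ 0.6181 -0.0674] 23.708248
front edge rows [np.float64(193.5), np.float64(159.5), np.float64(159.5), np.float64(159.5), np.float64(159.5), np.float64(193.5), np.float64(193.5)] x-32mm [-0.4 17.2 17.2 17.2 17.2 -0.5 -0.5]
```

```bash
python3 -c "
from h import *
plan([(.6180,-.0673,.14,24.5)])"
```

```text
t 30.50 at [ 0.5231 -0.1073  0.1407] yaw 24.57 q6 53.7 F [-0.0021 -0.8169 -1.4306] open 0.0628 g 67.8
 ->  (0.618, -0.0673, 0.14, 24.5) rows 3
    [0.43, 0.01, 0.0] 0.0
    [0.43, 0.01, 0.0] 0.0
    [0.426, 0.019, 0.008] 0.01
```

>>> {"api": "move_arm", "payload": {"targets": [{"slide": [0.43, 0.012, 0], "dr": [0, 0, 0], "grip": 1}, {"slide": [0.43, 0.012, 0], "dr": [0, 0, 0], "grip": 1}, {"slide": [0.426, 0.014, 0], "dr": [0, 0, 0], "grip": 1}, {"slide": [0, 0, 0.3], "dr": [0, 0, 0], "grip": 1}, {"slide": [0, 0, 0.27], "dr": [0, 0, 0], "grip": 1}]}}

```text
t: 31.0
eef_pos: [0.6196, -0.0669, 0.0949]
eef_rot: [[0.909, 0.417, 0.001], [0.417, -0.909, -0.0], [0.001, 0.001, -1.0]]
force: [-0.0, 0.2, -2.0]
opening: 0.0625
grasp_force: 67.9
```

>>> {"api": "move_arm", "payload": {"targets": [{"slide": [0, 0, 0], "dr": [0, 0, 0], "grip": 1}, {"slide": [0, 0, 0], "dr": [0, 0, 0], "grip": 1}, {"slide": [0, 0, 0], "dr": [0, 0, 0], "grip": 1}]}}

```text
t: 31.3
eef_pos: [0.6193, -0.068, 0.0965]
eef_rot: [[0.91, 0.414, 0.002], [0.414, -0.91, -0.0], [0.001, 0.001, -1.0]]
force: [0.4, 0.4, -2.1]
opening: 0.0631
grasp_force: 67.7
```

```bash
python3 -c "
from h import *
plan([(.6180,-.0673,.08,24.5)])"
```

```text
t 31.30 at [ 0.6193 -0.068   0.0965] yaw 24.46 q6 59.1 F [ 0.3699  0.3536 -2.0909] open 0.0631 g 67.7
 ->  (0.618, -0.0673, 0.08, 24.5) rows 1
    [-0.011, -0.015, 0.207] -0.0
```

>>> {"api": "move_arm", "payload": {"targets": [{"slide": [-0.009, -0.012, 0.07], "dr": [0, 0, 0], "grip": 1}, {"slide": [0, 0, 0.07], "dr": [0, 0, 0], "grip": 1}, {"slide": [0, 0, 0.06], "dr": [0, 0, 0], "grip": 1}, {"slide": [0, 0, 0], "dr": [0, 0, 0], "grip": 1}]}}

```text
t: 31.7
eef_pos: [0.6176, -0.0675, 0.079]
eef_rot: [[0.91, 0.414, -0.0], [0.414, -0.91, 0.0], [-0.0, -0.0, -1.0]]
force: [-1.4, -0.6, 3.3]
opening: 0.0632
grasp_force: 68.4
```

>>> {"api": "move_arm", "payload": {"targets": [{"slide": [0, 0, 0.05], "dr": [0, 0, 0], "grip": 1}, {"slide": [0, 0, 0.03], "dr": [0, 0, 0], "grip": 1}, {"slide": [0, 0, 0], "dr": [0, 0, 0], "grip": 1}]}}

```text
t: 32.0
eef_pos: [0.6178, -0.0675, 0.0733]
eef_rot: [[0.91, 0.414, 0.0], [0.414, -0.91, -0.0], [0.0, 0.0, -1.0]]
force: [-3.6, 0.3, 8.7]
opening: 0.0628
grasp_force: 69.0
```

>>> {"api": "move_arm", "payload": {"targets": [{"slide": [0, 0, 0.03], "dr": [0, 0, 0], "grip": 1}, {"slide": [0, 0, 0.025], "dr": [0, 0, 0], "grip": 1}, {"slide": [0, 0, 0], "dr": [0, 0, 0], "grip": 1}]}}

```text
t: 32.3
eef_pos: [0.6178, -0.0675, 0.0694]
eef_rot: [[0.91, 0.414, 0.0], [0.414, -0.91, -0.0], [0.0, 0.0, -1.0]]
force: [-4.2, -0.2, 11.8]
opening: 0.063
grasp_force: 69.5
```

>>> {"api": "move_arm", "payload": {"targets": [{"slide": [0, 0, 0], "dr": [0, 0, 0.8], "grip": 1}, {"slide": [0, 0, 0], "dr": [0, 0, 0.8], "grip": 1}, {"slide": [0, 0, 0], "dr": [0, 0, 0.8], "grip": 1}, {"slide": [0, 0, 0], "dr": [0, 0, 0.8], "grip": 1}, {"slide": [0, 0, 0], "dr": [0, 0, 0.8], "grip": 1}]}}

```text
t: 32.8
eef_pos: [0.6193, -0.0678, 0.0701]
eef_rot: [[0.991, -0.136, 0.004], [-0.136, -0.991, -0.001], [0.004, 0.0, -1.0]]
force: [-0.2, 0.1, 11.2]
opening: 0.0627
grasp_force: 69.6
```

>>> {"api": "move_arm", "payload": {"targets": [{"slide": [0, 0, 0], "dr": [0, 0, 0.8], "grip": 1}, {"slide": [0, 0, 0], "dr": [0, 0, 0.8], "grip": 1}, {"slide": [0, 0, 0], "dr": [0, 0, 0.8], "grip": 1}, {"slide": [0, 0, 0], "dr": [0, 0, 0.8], "grip": 1}, {"slide": [0, 0, 0], "dr": [0, 0, 0.8], "grip": 1}]}}

```text
t: 33.3
eef_pos: [0.6195, -0.0679, 0.0702]
eef_rot: [[0.768, -0.64, 0.004], [-0.64, -0.768, -0.001], [0.004, -0.002, -1.0]]
force: [-0.1, -1.6, 11.4]
opening: 0.0628
grasp_force: 69.6
```

>>> {"api": "move_arm", "payload": {"targets": [{"slide": [0, 0, 0], "dr": [0, 0, 0.8], "grip": 1}, {"slide": [0, 0, 0], "dr": [0, 0, 0.8], "grip": 1}, {"slide": [0, 0, 0], "dr": [0, 0, 0.5], "grip": 1}, {"slide": [0, 0, 0], "dr": [0, 0, 0.2], "grip": 1}, {"slide": [0, 0, 0], "dr": [0, 0, 0], "grip": 1}]}}

```text
t: 33.8
eef_pos: [0.6178, -0.0673, 0.0701]
eef_rot: [[0.531, -0.848, 0.0], [-0.848, -0.531, -0.0], [0.0, -0.0, -1.0]]
force: [-6.1, 1.4, 16.5]
opening: 0.0629
grasp_force: 70.2
```

```bash
python3 -c "
from h import *
o=bot.get_obs(); print(o['t'],o['eef_pos'],yaw_of(o['eef_rot']),o['force'],o['moment'])"
```

```text
33.8 [ 0.6178 -0.0673  0.0701] -57.95554834927068 [-6.106   1.4261 16.476 ] [0.3011 1.1042 0.4268]
```

>>> {"api": "move_arm", "payload": {"targets": [{"slide": [0, 0, -0.04], "dr": [0, 0, -0.1], "grip": 1}, {"slide": [0, 0, -0.04], "dr": [0, 0, 0], "grip": 1}, {"slide": [0, 0, 0], "dr": [0, 0, 0], "grip": 1}]}}

```text
t: 34.1
eef_pos: [0.6178, -0.0673, 0.0758]
eef_rot: [[0.542, -0.84, 0.0], [-0.84, -0.542, 0.0], [0.0, -0.001, -1.0]]
force: [-2.0, 0.7, 5.4]
opening: 0.063
grasp_force: 68.9
```

>>> {"api": "move_arm", "payload": {"targets": [{"slide": [0, 0, 0], "dr": [0, 0, 0], "grip": -1}, {"slide": [0, 0, 0], "dr": [0, 0, 0], "grip": -1}, {"slide": [0, 0, 0], "dr": [0, 0, 0], "grip": -1}, {"slide": [0, 0, 0], "dr": [0, 0, 0], "grip": -1}]}}

```text
t: 34.5
eef_pos: [0.6176, -0.0674, 0.0747]
eef_rot: [[0.542, -0.84, -0.0], [-0.84, -0.542, 0.0], [-0.0, 0.0, -1.0]]
force: [-0.1, -0.7, -0.3]
opening: 0.0855
grasp_force: 0.0
```

>>> {"api": "move_arm", "payload": {"targets": [{"slide": [0, 0, -0.4], "dr": [0, 0, 0], "grip": -1}, {"slide": [0, 0, -0.5], "dr": [0, 0, 0], "grip": -1}, {"slide": [0, 0, -0.5], "dr": [0, 0, 0], "grip": -1}, {"slide": [0, 0, -0.4], "dr": [0, 0, 0], "grip": -1}, {"slide": [0, 0, 0], "dr": [0, 0, 0], "grip": -1}]}}

```text
t: 35.0
eef_pos: [0.6203, -0.0678, 0.224]
eef_rot: [[0.542, -0.84, 0.008], [-0.84, -0.542, -0.001], [0.005, -0.006, -1.0]]
force: [0.9, -0.6, -0.3]
opening: 0.0855
grasp_force: 0.0
```

```bash
python3 -c "
from h import *
plan([(.4745,-.292,.20,75)])"
```

```text
t 35.00 at [ 0.6203 -0.0678  0.224 ] yaw -57.17 q6 140.8 F [ 0.8621 -0.5662 -0.2619] open 0.0855 g 0.0
 ->  (0.4745, -0.292, 0.2, 75) rows 17
    [0.08, 0.18, 0.02] -0.97
    [0.06, 0.19, 0.02] -0.97
    [0.03, 0.19, 0.02] -0.97
    [0.0, 0.2, 0.02] -0.97
    [-0.02, 0.2, 0.02] -0.97
    [-0.05, 0.19, 0.02] -0.97
    [-0.08, 0.18, 0.02] -0.97
    [-0.1, 0.17, 0.01] -0.97
    [-0.12, 0.15, 0.02] -0.97
    [-0.14, 0.14, 0.01] -0.97
    [-0.16, 0.12, 0.02] -0.97
    [-0.17, 0.09, 0.01] -0.98
    [-0.18, 0.07, 0.02] -0.97
    [-0.19, 0.04, 0.01] -0.98
    [-0.2, 0.02, 0.02] -0.97
    [-0.2, -0.01, 0.01] -0.98
    [-0.191, -0.031, 0.018] -0.97
```

>>> {"api": "move_arm", "payload": {"targets": [{"slide": [0.08, 0.18, 0.02], "dr": [0, 0, -0.97], "grip": -1}, {"slide": [0.06, 0.19, 0.02], "dr": [0, 0, -0.97], "grip": -1}, {"slide": [0.03, 0.19, 0.02], "dr": [0, 0, -0.97], "grip": -1}, {"slide": [0, 0.2, 0.02], "dr": [0, 0, -0.97], "grip": -1}, {"slide": [-0.02, 0.2, 0.02], "dr": [0, 0, -0.97], "grip": -1}]}}

```text
t: 35.5
eef_pos: [0.574, -0.1344, 0.2099]
eef_rot: [[0.951, -0.31, -0.001], [-0.31, -0.951, 0.0], [-0.001, 0.0, -1.0]]
force: [0.1, -0.6, 0.1]
opening: 0.0853
grasp_force: 0.0
```

>>> {"api": "move_arm", "payload": {"targets": [{"slide": [-0.05, 0.19, 0.02], "dr": [0, 0, -0.97], "grip": -1}, {"slide": [-0.08, 0.18, 0.02], "dr": [0, 0, -0.97], "grip": -1}, {"slide": [-0.1, 0.17, 0.01], "dr": [0, 0, -0.97], "grip": -1}, {"slide": [-0.12, 0.15, 0.02], "dr": [0, 0, -0.97], "grip": -1}, {"slide": [-0.14, 0.14, 0.01], "dr": [0, 0, -0.97], "grip": -1}]}}

```text
t: 36.0
eef_pos: [0.5308, -0.1999, 0.2035]
eef_rot: [[0.935, 0.354, -0.001], [0.354, -0.935, 0.0], [-0.001, -0.001, -1.0]]
force: [0.1, -0.4, -0.2]
opening: 0.0851
grasp_force: 0.0
```

>>> {"api": "move_arm", "payload": {"targets": [{"slide": [-0.16, 0.12, 0.02], "dr": [0, 0, -0.97], "grip": -1}, {"slide": [-0.17, 0.09, 0.01], "dr": [0, 0, -0.98], "grip": -1}, {"slide": [-0.18, 0.07, 0.02], "dr": [0, 0, -0.97], "grip": -1}, {"slide": [-0.19, 0.04, 0.01], "dr": [0, 0, -0.98], "grip": -1}, {"slide": [-0.2, 0.02, 0.02], "dr": [0, 0, -0.97], "grip": -1}]}}

```text
t: 36.5
eef_pos: [0.4879, -0.2654, 0.1972]
eef_rot: [[0.504, 0.864, -0.001], [0.864, -0.504, 0.001], [0.0, -0.001, -1.0]]
force: [0.5, -0.0, -0.4]
opening: 0.0852
grasp_force: 0.0
```

>>> {"api": "move_arm", "payload": {"targets": [{"slide": [-0.2, -0.01, 0.01], "dr": [0, 0, -0.98], "grip": -1}, {"slide": [-0.19, -0.03, 0.02], "dr": [0, 0, -0.97], "grip": -1}, {"slide": [0, 0, 0], "dr": [0, 0, 0], "grip": -1}, {"slide": [0, 0, 0], "dr": [0, 0, 0], "grip": -1}, {"slide": [0, 0, 0], "dr": [0, 0, 0], "grip": -1}]}}

```text
t: 37.0
eef_pos: [0.4719, -0.2911, 0.1954]
eef_rot: [[0.261, 0.965, -0.0], [0.965, -0.261, 0.0], [0.0, -0.0, -1.0]]
force: [0.2, 0.3, 0.1]
opening: 0.0854
grasp_force: 0.0
```

Run:
```python
from look import *
im,P=shot('wrist','w10'); c=(.4745,-.292)
a=tile('wrist',im,P,.044,c,.14)
for h in circ(a,52): print('cB',toW(c,h[:2],.14),h[2]/2)
plan([(.4745,-.292,.11,75)])
```

```text
cB [ 0.4755 -0.293 ] 26.140587
t 37.05 at [ 0.472  -0.291   0.1955] yaw 74.90 q6 -16.7 F [0.72   0.0625 0.3228] open 0.0853 g 0.0
 ->  (0.4745, -0.292, 0.11, 75) rows 2
    [-0.0, 0.02, 0.53] -0.01
    [-0.004, 0.014, 0.539] -0.0
```

>>> {"api": "move_arm", "payload": {"targets": [{"slide": [-0.006, 0.025, 0.5], "dr": [0, 0, 0], "grip": -1}, {"slide": [-0.006, 0.024, 0.5], "dr": [0, 0, 0], "grip": -1}, {"slide": [0, 0, 0.45], "dr": [0, 0, 0], "grip": -1}, {"slide": [0, 0, 0.4], "dr": [0, 0, 0], "grip": -1}, {"slide": [0, 0, 0.33], "dr": [0, 0, 0], "grip": -1}]}}

```text
t: 37.55
eef_pos: [0.4751, -0.2926, 0.0195]
eef_rot: [[0.26, 0.966, -0.001], [0.966, -0.26, 0.001], [0.0, -0.001, -1.0]]
force: [0.6, -0.4, 0.5]
opening: 0.0854
grasp_force: 0.0
```

>>> {"api": "move_arm", "payload": {"targets": [{"slide": [0, 0, 0], "dr": [0, 0, 0], "grip": -1}, {"slide": [0, 0, 0], "dr": [0, 0, 0], "grip": -1}]}}

```text
t: 37.75
eef_pos: [0.4755, -0.2932, 0.0215]
eef_rot: [[0.259, 0.966, -0.001], [0.966, -0.259, 0.0], [0.0, -0.001, -1.0]]
force: [0.4, -0.6, -0.0]
opening: 0.0854
grasp_force: 0.0
```

>>> {"api": "move_arm", "payload": {"targets": [{"slide": [0, 0, 0], "dr": [0, 0, 0], "grip": 1}, {"slide": [0, 0, 0], "dr": [0, 0, 0], "grip": 1}, {"slide": [0, 0, 0], "dr": [0, 0, 0], "grip": 1}, {"slide": [0, 0, 0], "dr": [0, 0, 0], "grip": 1}, {"slide": [0, 0, 0], "dr": [0, 0, 0], "grip": 1}]}}

```text
t: 38.25
eef_pos: [0.4762, -0.294, 0.0233]
eef_rot: [[0.259, 0.966, 0.002], [0.966, -0.259, -0.001], [-0.001, 0.002, -1.0]]
force: [-2.1, 1.8, 12.2]
opening: 0.0506
grasp_force: 60.4
```

>>> {"api": "move_arm", "payload": {"targets": [{"slide": [0, 0, -0.3], "dr": [0, 0, 0], "grip": 1}, {"slide": [0, 0, -0.5], "dr": [0, 0, 0], "grip": 1}, {"slide": [0, 0, -0.5], "dr": [0, 0, 0], "grip": 1}, {"slide": [0, 0, -0.3], "dr": [0, 0, 0], "grip": 1}, {"slide": [0, 0, 0], "dr": [0, 0, 0], "grip": 1}]}}

```text
t: 38.75
eef_pos: [0.4775, -0.2949, 0.1539]
eef_rot: [[0.259, 0.966, 0.007], [0.966, -0.259, -0.004], [-0.002, 0.007, -1.0]]
force: [-0.2, -0.3, -1.2]
opening: 0.0498
grasp_force: 63.0
```

```bash
python3 -c "
from h import *
plan([(.4556,-.03,.15,75)])"
```

```text
t 38.75 at [ 0.4775 -0.2949  0.1539] yaw 74.98 q6 -16.8 F [-0.1689 -0.312  -1.1595] open 0.0498 g 63.0
 ->  (0.4556, -0.03, 0.15, 75) rows 6
    [0.52, -0.19, 0.01] -0.0
    [0.52, -0.19, 0.0] -0.0
    [0.52, -0.19, 0.01] -0.0
    [0.52, -0.18, 0.0] -0.0
    [0.52, -0.19, 0.01] -0.0
    [0.528, -0.182, 0.003] -0.0
```

>>> {"api": "move_arm", "payload": {"targets": [{"slide": [0.52, -0.19, 0], "dr": [0, 0, 0], "grip": 1}, {"slide": [0.52, -0.19, 0], "dr": [0, 0, 0], "grip": 1}, {"slide": [0.52, -0.19, 0], "dr": [0, 0, 0], "grip": 1}, {"slide": [0.52, -0.18, 0], "dr": [0, 0, 0], "grip": 1}, {"slide": [0.52, -0.19, 0], "dr": [0, 0, 0], "grip": 1}]}}

```text
t: 39.25
eef_pos: [0.4556, -0.0716, 0.1489]
eef_rot: [[0.26, 0.966, -0.0], [0.966, -0.26, 0.0], [0.0, -0.0, -1.0]]
force: [0.2, -0.1, -0.3]
opening: 0.0498
grasp_force: 63.0
```

>>> {"api": "move_arm", "payload": {"targets": [{"slide": [0.52, -0.18, 0], "dr": [0, 0, 0], "grip": 1}, {"slide": [0, 0, 0], "dr": [0, 0, 0], "grip": 1}, {"slide": [0, 0, 0], "dr": [0, 0, 0], "grip": 1}, {"slide": [0, 0, 0], "dr": [0, 0, 0], "grip": 1}]}}

```text
t: 39.65
eef_pos: [0.4533, -0.0298, 0.1491]
eef_rot: [[0.259, 0.966, -0.0], [0.966, -0.259, -0.0], [-0.0, -0.0, -1.0]]
force: [0.0, -0.0, -0.8]
opening: 0.0499
grasp_force: 63.0
```

Run:
```python
from look import *
im,P=shot('wrist','w11'); c=(.4556,.0806)
b=tile('wrist',im,P,.051,c,.14)
for uv,ar in marks(b,175,120,330)[0]: print('mark',toW(c,uv,.14),ar)
cv2.imwrite('pics/o8.png',np.hstack([cv2.resize(b,(384,384)),im[:,60:476]]))
plan([(.4556,.0806,.11,75)])
```

```text
mark [0.4572 0.0514] 214
mark [0.4551 0.1114] 192
t 39.70 at [ 0.4533 -0.0301  0.1491] yaw 74.94 q6 11.1 F [-0.5718 -0.2905 -0.778 ] open 0.0496 g 63.0
 ->  (0.4556, 0.0806, 0.11, 75) rows 3
    [0.45, -0.11, 0.16] -0.0
    [0.45, -0.11, 0.16] -0.0
    [0.444, -0.112, 0.168] -0.01
```

View pics/o8.png

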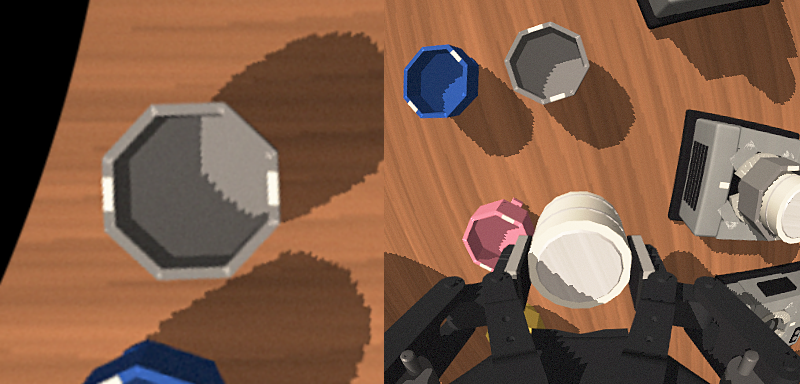

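Holder A has not moved. Its marks, at tile (108,195) and (272,188), give centre (0.4562, 0.0814) and axis 92.0°. The cartridge hangs upright in the fingers at (580,255).

>>> {"api": "move_arm", "payload": {"targets": [{"slide": [0.45, -0.11, 0.14], "dr": [0, 0, 0], "grip": 1}, {"slide": [0.45, -0.11, 0.14], "dr": [0, 0, 0], "grip": 1}, {"slide": [0.455, -0.1, 0.14], "dr": [0, 0, 0], "grip": 1}, {"slide": [0, 0, 0], "dr": [0, 0, 0], "grip": 1}, {"slide": [0, 0, 0], "dr": [0, 0, 0], "grip": 1}]}}

```text
t: 40.2
eef_pos: [0.4567, 0.0816, 0.1153]
eef_rot: [[0.259, 0.966, -0.001], [0.966, -0.259, -0.0], [-0.001, -0.001, -1.0]]
force: [0.3, -0.5, -0.3]
opening: 0.0496
grasp_force: 63.0
```

```bash
python3 -c "
from h import *
plan([(.4562,.0814,.082,75)])"
```

```text
t 40.20 at [0.4567 0.0816 0.1153] yaw 75.02 q6 25.0 F [ 0.3413 -0.4533 -0.3185] open 0.0496 g 63.0
 ->  (0.4562, 0.0814, 0.082, 75) rows 1
    [-0.004, -0.005, 0.416] 0.0
```

>>> {"api": "move_arm", "payload": {"targets": [{"slide": [-0.004, -0.005, 0.22], "dr": [0, 0, 0], "grip": 1}, {"slide": [0, 0, 0.2], "dr": [0, 0, 0], "grip": 1}, {"slide": [0, 0, 0], "dr": [0, 0, 0], "grip": 1}, {"slide": [0, 0, 0.1], "dr": [0, 0, 0], "grip": 1}, {"slide": [0, 0, 0.1], "dr": [0, 0, 0], "grip": 1}]}}

```text
t: 40.7
eef_pos: [0.4571, 0.0813, 0.0664]
eef_rot: [[0.26, 0.966, 0.002], [0.966, -0.26, 0.0], [0.001, 0.002, -1.0]]
force: [0.2, -0.3, -0.6]
opening: 0.0496
grasp_force: 63.0
```

>>> {"api": "move_arm", "payload": {"targets": [{"slide": [0, 0, 0.1], "dr": [0, 0, 0], "grip": 1}, {"slide": [0, 0, 0.08], "dr": [0, 0, 0], "grip": 1}, {"slide": [0, 0, 0], "dr": [0, 0, 0], "grip": 1}]}}

```text
t: 41.0
eef_pos: [0.4556, 0.0818, 0.0508]
eef_rot: [[0.259, 0.966, -0.001], [0.966, -0.259, -0.0], [-0.001, -0.001, -1.0]]
force: [0.1, -0.7, -0.6]
opening: 0.0496
grasp_force: 63.0
```

>>> {"api": "move_arm", "payload": {"targets": [{"slide": [0, 0, 0], "dr": [0, 0, 0], "grip": -1}, {"slide": [0, 0, 0], "dr": [0, 0, 0], "grip": -1}, {"slide": [0, 0, 0], "dr": [0, 0, 0], "grip": -1}, {"slide": [0, 0, 0], "dr": [0, 0, 0], "grip": -1}]}}

```text
t: 41.4
eef_pos: [0.4564, 0.082, 0.0519]
eef_rot: [[0.259, 0.966, 0.001], [0.966, -0.259, 0.0], [0.0, 0.001, -1.0]]
force: [-0.5, 0.7, 0.6]
opening: 0.0856
grasp_force: 0.0
```

>>> {"api": "move_arm", "payload": {"targets": [{"slide": [0, 0, -0.4], "dr": [0, 0, 0], "grip": -1}, {"slide": [0, 0, -0.5], "dr": [0, 0, 0], "grip": -1}, {"slide": [0, 0, -0.5], "dr": [0, 0, -0.9], "grip": -1}, {"slide": [0, 0, -0.5], "dr": [0, 0, -0.9], "grip": -1}, {"slide": [0, 0, 0], "dr": [0, 0, -0.9], "grip": -1}]}}

```text
t: 41.9
eef_pos: [0.4593, 0.0824, 0.209]
eef_rot: [[-0.12, 0.993, 0.009], [0.993, 0.12, 0.002], [0.0, 0.009, -1.0]]
force: [-0.4, -0.3, -0.5]
opening: 0.0851
grasp_force: 0.0
```

>>> {"api": "move_arm", "payload": {"targets": [{"slide": [0, 0, 0], "dr": [0, 0, -1], "grip": -1}, {"slide": [0, 0, 0], "dr": [0, 0, -1], "grip": -1}, {"slide": [0, 0, 0], "dr": [0, 0, -1], "grip": -1}, {"slide": [0, 0, 0], "dr": [0, 0, -1], "grip": -1}, {"slide": [0, 0, 0], "dr": [0, 0, -1], "grip": -1}]}}

```text
t: 42.4
eef_pos: [0.4561, 0.0819, 0.2038]
eef_rot: [[-0.73, 0.683, 0.0], [0.683, 0.73, 0.0], [-0.0, 0.0, -1.0]]
force: [0.3, -0.1, -1.2]
opening: 0.0853
grasp_force: 0.0
```

>>> {"api": "move_arm", "payload": {"targets": [{"slide": [0, 0, 0], "dr": [0, 0, 0], "grip": -1}, {"slide": [0, 0, 0], "dr": [0, 0, 0], "grip": -1}, {"slide": [0, 0, 0], "dr": [0, 0, 0], "grip": -1}]}}

```text
t: 42.7
eef_pos: [0.4562, 0.0819, 0.2037]
eef_rot: [[-0.724, 0.689, 0.0], [0.689, 0.724, 0.0], [-0.0, 0.0, -1.0]]
force: [-0.1, 0.7, -0.4]
opening: 0.0855
grasp_force: 0.0
```

Run:
```python
from look import *
im,P=shot('wrist','w12'); c=(.4562,.0814)
b=tile('wrist',im,P,.051,c); a=tile('wrist',im,P,.069,c)
for uv,ar in marks(b,175,60,330)[0]: print('mark',toW(c,uv),ar)
for h in circ(a,52): print('c',toW(c,h[:2]),h[2]/2)
plan([(.4562,.0814,.02,137)])
```

```text
mark [0.4549 0.1113] 235
c [0.4557 0.0824] 26.261467
t 42.75 at [0.4562 0.0819 0.2037] yaw 136.45 q6 -36.5 F [0.2756 0.2616 0.1344] open 0.0855 g 0.0
 ->  (0.4562, 0.0814, 0.02, 137) rows 4
    [-0.0, -0.0, 0.57] -0.02
    [-0.0, -0.0, 0.58] -0.02
    [-0.0, -0.0, 0.57] -0.01
    [-0.004, -0.005, 0.577] -0.02
```

>>> {"api": "move_arm", "payload": {"targets": [{"slide": [0, 0, 0.57], "dr": [0, 0, -0.07], "grip": -1}, {"slide": [0, 0, 0.57], "dr": [0, 0, 0], "grip": -1}, {"slide": [0, 0, 0.45], "dr": [0, 0, 0], "grip": -1}, {"slide": [0, 0, 0.4], "dr": [0, 0, 0], "grip": -1}, {"slide": [0, 0, 0.3], "dr": [0, 0, 0], "grip": -1}]}}

```text
t: 43.25
eef_pos: [0.4554, 0.0817, 0.0186]
eef_rot: [[-0.732, 0.681, -0.002], [0.681, 0.732, -0.0], [0.001, -0.001, -1.0]]
force: [0.6, 0.4, -0.7]
opening: 0.0856
grasp_force: 0.0
```

>>> {"api": "move_arm", "payload": {"targets": [{"slide": [0, 0, 0], "dr": [0, 0, 0], "grip": -1}, {"slide": [0, 0, 0], "dr": [0, 0, 0], "grip": -1}, {"slide": [0, 0, 0], "dr": [0, 0, 0], "grip": -1}]}}

```text
t: 43.55
eef_pos: [0.4572, 0.0821, 0.0217]
eef_rot: [[-0.733, 0.68, 0.002], [0.68, 0.733, 0.0], [-0.001, 0.002, -1.0]]
force: [-0.4, 0.3, 0.1]
opening: 0.0852
grasp_force: 0.0
```

>>> {"api": "move_arm", "payload": {"targets": [{"slide": [0, 0, 0], "dr": [0, 0, 0], "grip": 1}, {"slide": [0, 0, 0], "dr": [0, 0, 0], "grip": 1}, {"slide": [0, 0, 0], "dr": [0, 0, 0], "grip": 1}, {"slide": [0, 0, 0], "dr": [0, 0, 0], "grip": 1}, {"slide": [0, 0, 0], "dr": [0, 0, 0], "grip": 1}]}}

```text
t: 44.05
eef_pos: [0.4569, 0.082, 0.0219]
eef_rot: [[-0.733, 0.68, 0.002], [0.68, 0.733, 0.0], [-0.001, 0.002, -1.0]]
force: [-2.9, -0.9, 12.5]
opening: 0.0631
grasp_force: 64.1
```

>>> {"api": "move_arm", "payload": {"targets": [{"slide": [0, 0, -0.3], "dr": [0, 0, 0], "grip": 1}, {"slide": [0, 0, -0.4], "dr": [0, 0, 0], "grip": 1}, {"slide": [0, 0, -0.4], "dr": [0, 0, 0], "grip": 1}, {"slide": [0, 0, -0.4], "dr": [0, 0, 0], "grip": 1}, {"slide": [0, 0, 0], "dr": [0, 0, 0], "grip": 1}]}}

```text
t: 44.55
eef_pos: [0.4588, 0.0823, 0.1447]
eef_rot: [[-0.733, 0.68, 0.008], [0.68, 0.733, 0.001], [-0.005, 0.006, -1.0]]
force: [0.8, -0.1, -3.7]
opening: 0.0627
grasp_force: 68.7
```

```bash
python3 -c "
from h import *
plan([(.475,-.20,.14,60),(.555,-.324,.14,32.65)])"
```

```text
t 44.55 at [0.4588 0.0823 0.1447] yaw 137.15 q6 -37.2 F [ 0.7987 -0.0749 -3.6914] open 0.0627 g 68.7
 ->  (0.475, -0.2, 0.14, 60) rows 10
    [-0.25, -0.25, 0.01] 0.96
    [-0.29, -0.21, 0.01] 0.96
    [-0.31, -0.17, 0.0] 0.97
    [-0.33, -0.12, 0.01] 0.96
    [-0.34, -0.08, 0.0] 0.97
    [-0.35, -0.03, 0.01] 0.96
    [-0.35, 0.01, 0.0] 0.97
    [-0.35, 0.06, 0.01] 0.96
    [-0.34, 0.11, 0.0] 0.97
    [-0.318, 0.159, 0.006] 0.96
 ->  (0.555, -0.324, 0.14, 32.65) rows 4
    [-0.21, 0.41, 0.0] 0.86
    [-0.16, 0.43, 0.0] 0.85
    [-0.11, 0.45, 0.0] 0.86
    [-0.052, 0.459, 0.005] 0.85
```

>>> {"api": "move_arm", "payload": {"targets": [{"slide": [-0.25, -0.25, 0], "dr": [0, 0, 0.96], "grip": 1}, {"slide": [-0.29, -0.21, 0], "dr": [0, 0, 0.96], "grip": 1}, {"slide": [-0.31, -0.17, 0], "dr": [0, 0, 0.97], "grip": 1}, {"slide": [-0.33, -0.12, 0], "dr": [0, 0, 0.96], "grip": 1}, {"slide": [-0.34, -0.08, 0], "dr": [0, 0, 0.97], "grip": 1}]}}

```text
t: 45.05
eef_pos: [0.4635, -0.0602, 0.14]
eef_rot: [[-0.144, 0.99, -0.0], [0.99, 0.144, 0.0], [0.0, -0.0, -1.0]]
force: [1.6, 0.3, -2.2]
opening: 0.0628
grasp_force: 68.8
```

>>> {"api": "move_arm", "payload": {"targets": [{"slide": [-0.35, -0.03, 0], "dr": [0, 0, 0.96], "grip": 1}, {"slide": [-0.35, 0.01, 0], "dr": [0, 0, 0.97], "grip": 1}, {"slide": [-0.35, 0.06, 0], "dr": [0, 0, 0.96], "grip": 1}, {"slide": [-0.34, 0.11, 0], "dr": [0, 0, 0.97], "grip": 1}, {"slide": [-0.32, 0.16, 0], "dr": [0, 0, 0.96], "grip": 1}]}}

```text
t: 45.55
eef_pos: [0.4717, -0.2016, 0.1398]
eef_rot: [[0.504, 0.863, -0.001], [0.863, -0.504, 0.0], [-0.0, -0.001, -1.0]]
force: [0.6, -0.9, -2.2]
opening: 0.0629
grasp_force: 68.8
```

>>> {"api": "move_arm", "payload": {"targets": [{"slide": [-0.21, 0.41, 0], "dr": [0, 0, 0.86], "grip": 1}, {"slide": [-0.16, 0.43, 0], "dr": [0, 0, 0.85], "grip": 1}, {"slide": [-0.11, 0.45, 0], "dr": [0, 0, 0.86], "grip": 1}, {"slide": [-0.05, 0.46, 0], "dr": [0, 0, 0.85], "grip": 1}, {"slide": [0, 0, 0], "dr": [0, 0, 0], "grip": 1}]}}

```text
t: 46.05
eef_pos: [0.5546, -0.3282, 0.1399]
eef_rot: [[0.845, 0.535, 0.002], [0.535, -0.845, -0.002], [0.001, 0.003, -1.0]]
force: [0.0, 0.2, -2.9]
opening: 0.0626
grasp_force: 68.9
```

>>> {"api": "move_arm", "payload": {"targets": [{"slide": [0, 0, 0], "dr": [0, 0, 0], "grip": 1}, {"slide": [0, 0, 0], "dr": [0, 0, 0], "grip": 1}]}}

```text
t: 46.25
eef_pos: [0.5514, -0.3236, 0.1396]
eef_rot: [[0.841, 0.541, -0.002], [0.541, -0.841, 0.001], [-0.001, -0.002, -1.0]]
force: [0.3, 0.3, -2.1]
opening: 0.0627
grasp_force: 68.9
```

```bash
python3 -c "
from pm import *
port(np.array([.6394,-.2701]),-12.35,'w13')"
```

```text
[ 0.5514 -0.3236  0.1396] 32.73382650612499
port [ 0.6391 -0.2706] yaw -12.42 sep 0.08469589365090213 206 200
circ [ 0.6389 -0.2696] 23.798584
front edge rows [np.float64(191.5), np.float64(159.5), np.float64(159.5), np.float64(159.5), np.float64(159.5), np.float64(191.5), np.float64(191.5)] x-32mm [ 0.6 17.2 17.2 17.2 17.2  0.6  0.6]
```

```bash
python3 -c "
from h import *
plan([(.6385,-.2705,.14,32.6)])"
```

```text
t 46.30 at [ 0.5516 -0.3235  0.1399] yaw 32.74 q6 26.7 F [ 0.9493 -0.4231 -1.4968] open 0.0625 g 68.9
 ->  (0.6385, -0.2705, 0.14, 32.6) rows 3
    [0.42, 0.01, -0.0] 0.01
    [0.43, 0.01, -0.0] 0.0
    [0.422, 0.009, -0.002] 0.01
```

>>> {"api": "move_arm", "payload": {"targets": [{"slide": [0.425, 0.01, 0], "dr": [0, 0, 0.01], "grip": 1}, {"slide": [0.425, 0.01, 0], "dr": [0, 0, 0], "grip": 1}, {"slide": [0.422, 0.009, 0], "dr": [0, 0, 0.01], "grip": 1}, {"slide": [0, 0, 0.3], "dr": [0, 0, 0], "grip": 1}, {"slide": [0, 0, 0.27], "dr": [0, 0, 0], "grip": 1}]}}

```text
t: 46.8
eef_pos: [0.6403, -0.2699, 0.0948]
eef_rot: [[0.842, 0.54, 0.001], [0.54, -0.842, -0.0], [0.001, 0.001, -1.0]]
force: [-0.5, -0.4, -1.9]
opening: 0.0628
grasp_force: 69.0
```

>>> {"api": "move_arm", "payload": {"targets": [{"slide": [0, 0, 0], "dr": [0, 0, 0], "grip": 1}, {"slide": [0, 0, 0], "dr": [0, 0, 0], "grip": 1}, {"slide": [0, 0, 0], "dr": [0, 0, 0], "grip": 1}]}}

```text
t: 47.1
eef_pos: [0.64, -0.2719, 0.0964]
eef_rot: [[0.843, 0.538, 0.002], [0.538, -0.843, -0.001], [0.001, 0.001, -1.0]]
force: [0.4, 0.2, -1.2]
opening: 0.0625
grasp_force: 68.9
```

```bash
python3 -c "
from h import *
plan([(.6385,-.2705,.08,32.6)])"
```

```text
t 47.10 at [ 0.64   -0.2719  0.0964] yaw 32.52 q6 34.3 F [ 0.3877  0.2256 -1.2452] open 0.0625 g 68.9
 ->  (0.6385, -0.2705, 0.08, 32.6) rows 1
    [-0.007, -0.025, 0.204] -0.01
```

>>> {"api": "move_arm", "payload": {"targets": [{"slide": [-0.005, -0.02, 0.07], "dr": [0, 0, 0], "grip": 1}, {"slide": [0, 0, 0.07], "dr": [0, 0, 0], "grip": 1}, {"slide": [0, 0, 0.06], "dr": [0, 0, 0], "grip": 1}, {"slide": [0, 0, 0], "dr": [0, 0, 0], "grip": 1}]}}

```text
t: 47.5
eef_pos: [0.6382, -0.2706, 0.0786]
eef_rot: [[0.843, 0.537, -0.0], [0.537, -0.843, 0.0], [-0.0, -0.0, -1.0]]
force: [-0.3, 1.0, 2.7]
opening: 0.0632
grasp_force: 69.5
```

>>> {"api": "move_arm", "payload": {"targets": [{"slide": [0, 0, 0.05], "dr": [0, 0, 0], "grip": 1}, {"slide": [0, 0, 0.03], "dr": [0, 0, 0], "grip": 1}, {"slide": [0, 0, 0], "dr": [0, 0, 0], "grip": 1}]}}

```text
t: 47.8
eef_pos: [0.6384, -0.2707, 0.0731]
eef_rot: [[0.843, 0.537, 0.0], [0.537, -0.843, -0.0], [0.0, 0.0, -1.0]]
force: [-3.4, 0.9, 9.0]
opening: 0.0628
grasp_force: 70.0
```

It went in, with the spring force as expected. Pushing and twisting the same way.

>>> {"api": "move_arm", "payload": {"targets": [{"slide": [0, 0, 0.03], "dr": [0, 0, 0], "grip": 1}, {"slide": [0, 0, 0.025], "dr": [0, 0, 0], "grip": 1}, {"slide": [0, 0, 0], "dr": [0, 0, 0], "grip": 1}]}}

```text
t: 48.1
eef_pos: [0.6385, -0.2707, 0.0692]
eef_rot: [[0.843, 0.537, 0.0], [0.537, -0.843, -0.0], [0.0, 0.0, -1.0]]
force: [-2.2, 1.5, 13.0]
opening: 0.0628
grasp_force: 70.5
```

>>> {"api": "move_arm", "payload": {"targets": [{"slide": [0, 0, 0], "dr": [0, 0, 0.8], "grip": 1}, {"slide": [0, 0, 0], "dr": [0, 0, 0.8], "grip": 1}, {"slide": [0, 0, 0], "dr": [0, 0, 0.8], "grip": 1}, {"slide": [0, 0, 0], "dr": [0, 0, 0.8], "grip": 1}, {"slide": [0, 0, 0], "dr": [0, 0, 0.8], "grip": 1}]}}

```text
t: 48.6
eef_pos: [0.6399, -0.2714, 0.0701]
eef_rot: [[1.0, 0.005, 0.004], [0.005, -1.0, -0.002], [0.004, 0.002, -1.0]]
force: [-1.2, -0.5, 11.4]
opening: 0.0631
grasp_force: 70.6
```

>>> {"api": "move_arm", "payload": {"targets": [{"slide": [0, 0, 0], "dr": [0, 0, 0.8], "grip": 1}, {"slide": [0, 0, 0], "dr": [0, 0, 0.8], "grip": 1}, {"slide": [0, 0, 0], "dr": [0, 0, 0.8], "grip": 1}, {"slide": [0, 0, 0], "dr": [0, 0, 0.8], "grip": 1}, {"slide": [0, 0, 0], "dr": [0, 0, 0.8], "grip": 1}]}}

```text
t: 49.1
eef_pos: [0.64, -0.2716, 0.0701]
eef_rot: [[0.85, -0.526, 0.004], [-0.526, -0.85, -0.002], [0.004, -0.0, -1.0]]
force: [-0.5, -0.9, 11.6]
opening: 0.0628
grasp_force: 70.6
```

>>> {"api": "move_arm", "payload": {"targets": [{"slide": [0, 0, 0], "dr": [0, 0, 0.8], "grip": 1}, {"slide": [0, 0, 0], "dr": [0, 0, 0.8], "grip": 1}, {"slide": [0, 0, 0], "dr": [0, 0, 0.5], "grip": 1}, {"slide": [0, 0, 0], "dr": [0, 0, 0.2], "grip": 1}, {"slide": [0, 0, 0], "dr": [0, 0, 0], "grip": 1}]}}

```text
t: 49.6
eef_pos: [0.6386, -0.2712, 0.07]
eef_rot: [[0.644, -0.765, 0.001], [-0.765, -0.644, -0.001], [0.002, 0.0, -1.0]]
force: [-5.2, 0.7, 15.5]
opening: 0.0629
grasp_force: 71.1
```

```bash
python3 -c "
from h import *
o=bot.get_obs(); print(o['t'],o['eef_pos'],yaw_of(o['eef_rot']),o['force'],o['moment'])"
```

```text
49.6 [ 0.6386 -0.2712  0.07  ] -49.87703158814113 [-5.2443  0.6837 15.502 ] [0.0749 0.98   0.4464]
```

>>> {"api": "move_arm", "payload": {"targets": [{"slide": [0, 0, -0.04], "dr": [0, 0, -0.1], "grip": 1}, {"slide": [0, 0, -0.04], "dr": [0, 0, 0], "grip": 1}, {"slide": [0, 0, 0], "dr": [0, 0, 0], "grip": 1}]}}

```text
t: 49.9
eef_pos: [0.6386, -0.2711, 0.0757]
eef_rot: [[0.655, -0.756, 0.001], [-0.756, -0.655, -0.001], [0.001, -0.0, -1.0]]
force: [-2.3, -0.2, 6.5]
opening: 0.063
grasp_force: 69.8
```

>>> {"api": "move_arm", "payload": {"targets": [{"slide": [0, 0, 0], "dr": [0, 0, 0], "grip": -1}, {"slide": [0, 0, 0], "dr": [0, 0, 0], "grip": -1}, {"slide": [0, 0, 0], "dr": [0, 0, 0], "grip": -1}, {"slide": [0, 0, 0], "dr": [0, 0, 0], "grip": -1}]}}

```text
t: 50.3
eef_pos: [0.6382, -0.2705, 0.0742]
eef_rot: [[0.655, -0.756, -0.0], [-0.756, -0.655, 0.0], [-0.0, 0.0, -1.0]]
force: [-0.4, -0.2, 0.0]
opening: 0.0855
grasp_force: 0.0
```

>>> {"api": "move_arm", "payload": {"targets": [{"slide": [0, 0, -0.4], "dr": [0, 0, 0], "grip": -1}, {"slide": [0, 0, -0.5], "dr": [0, 0, 0], "grip": -1}, {"slide": [0, 0, -0.5], "dr": [0, 0, 0], "grip": -1}, {"slide": [0, 0, -0.5], "dr": [0, 0, 0], "grip": -1}, {"slide": [0, 0, -0.5], "dr": [0, 0, 0], "grip": -1}]}}

```text
t: 50.8
eef_pos: [0.6381, -0.2704, 0.268]
eef_rot: [[0.655, -0.756, -0.0], [-0.756, -0.655, 0.0], [-0.0, -0.0, -1.0]]
force: [0.4, -0.4, -0.8]
opening: 0.0855
grasp_force: 0.0
```

```bash
python3 -c "
from h import *
plan([(.46,0.03,.29,0)])"
```

```text
t 50.80 at [ 0.6381 -0.2704  0.268 ] yaw -49.08 q6 116.0 F [ 0.4309 -0.3571 -0.7709] open 0.0855 g 0.0
 ->  (0.46, 0.03, 0.29, 0) rows 8
    [-0.54, -0.1, -0.03] -0.77
    [-0.52, -0.15, -0.03] -0.77
    [-0.5, -0.21, -0.04] -0.77
    [-0.48, -0.26, -0.03] -0.77
    [-0.45, -0.31, -0.04] -0.76
    [-0.41, -0.36, -0.03] -0.77
    [-0.37, -0.4, -0.04] -0.76
    [-0.329, -0.441, -0.034] -0.77
```

>>> {"api": "move_arm", "payload": {"targets": [{"slide": [-0.54, -0.1, -0.03], "dr": [0, 0, -0.77], "grip": -1}, {"slide": [-0.52, -0.15, -0.03], "dr": [0, 0, -0.77], "grip": -1}, {"slide": [-0.5, -0.21, -0.04], "dr": [0, 0, -0.77], "grip": -1}, {"slide": [-0.48, -0.26, -0.03], "dr": [0, 0, -0.77], "grip": -1}, {"slide": [-0.45, -0.31, -0.04], "dr": [0, 0, -0.76], "grip": -1}]}}

```text
t: 51.3
eef_pos: [0.5256, -0.0819, 0.28]
eef_rot: [[0.95, -0.311, 0.0], [-0.311, -0.95, 0.0], [0.0, -0.0, -1.0]]
force: [0.4, 0.6, 0.8]
opening: 0.0851
grasp_force: 0.0
```

>>> {"api": "move_arm", "payload": {"targets": [{"slide": [-0.41, -0.36, -0.03], "dr": [0, 0, -0.77], "grip": -1}, {"slide": [-0.37, -0.4, -0.04], "dr": [0, 0, -0.76], "grip": -1}, {"slide": [-0.33, -0.44, -0.03], "dr": [0, 0, -0.77], "grip": -1}, {"slide": [0, 0, 0], "dr": [0, 0, 0], "grip": -1}, {"slide": [0, 0, 0], "dr": [0, 0, 0], "grip": -1}]}}

```text
t: 51.8
eef_pos: [0.46, 0.0305, 0.2884]
eef_rot: [[1.0, 0.002, 0.001], [0.002, -1.0, -0.0], [0.001, 0.0, -1.0]]
force: [1.0, -0.1, 0.3]
opening: 0.0852
grasp_force: 0.0
```

Run:
```python
from h import *
im,P=shot('wrist','w14'); cv2.imwrite('pics/w14b.png',cv2.resize(im,(800,600),interpolation=cv2.INTER_CUBIC))
for c in [(.6174,.160),(.6177,-.0674),(.6386,-.2707)]:
    a=tile('wrist',im,P,.123,c)
    for h in circ(a,52): print('top at z .123',c,toW(c,h[:2]),h[2]/2)
```

```text
top at z .123 (0.6174, 0.16) [0.6179 0.159 ] 26.124765
top at z .123 (0.6177, -0.0674) [ 0.6182 -0.0674] 26.028313
top at z .123 (0.6386, -0.2707) [ 0.6421 -0.2732] 26.127743
```

View pics/w14b.png

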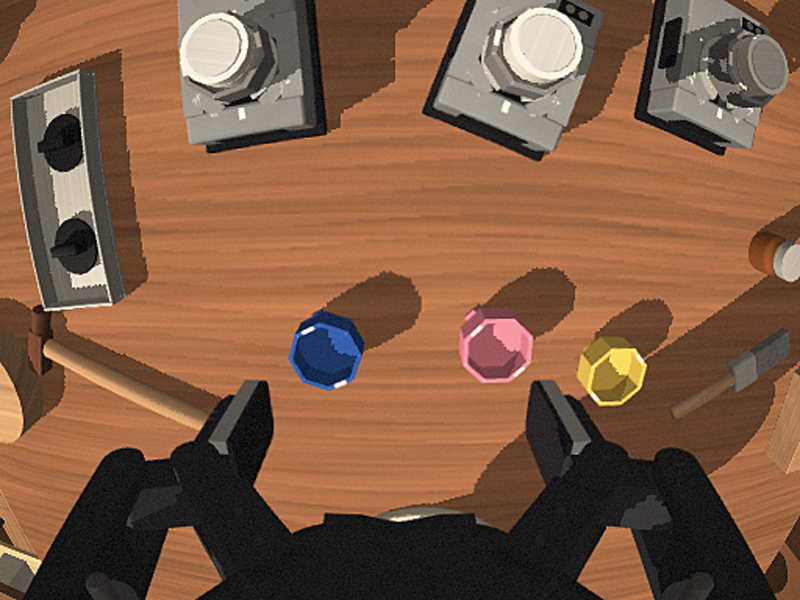

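Final view: filters stand upright in the ports at (215,50), (540,45) and (755,68). Their tops measure 26 mm radius at the locked height. Both caps lie flat in the tray at (62,142) and (75,245), and nothing else has moved.

```bash
python3 -c "
from cell import bot
print(bot.hand_in())"
```

```text
the job is handed in; nothing more can be done
None
```

I fitted and locked all three cartridges in the ports, laid both dust caps in the tray and handed the job in at about 52 s; the hand-in returned no verdict.

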